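Pack weighing bottles in a clip box and clip the lid down

ROBOT

A 6-joint arm with a two-finger parallel gripper is mounted at the origin on the work surface. World frame = base frame: x ahead of the robot, y to its left, z up, the work surface at z = 0. Lengths are in m, angles in degrees, forces in N, time in s.
With the tool pointing down it reaches from about 0.3 to 0.75 m from the base axis. Payload 8.5 kg.
Tool frame: the origin (TCP) lies between the finger pads; the fingertips stand 19 mm ahead of it and the grasp point (between the pads) is the TCP; z points along the fingers, y is the direction in which the jaws open and shut (so a half turn about z gives the same grasp; the last joint's range is limited). The gripper opens to 85 mm and grips with 20 to 120 N. Pads are 22 mm wide; open, the fingers measure 114 mm over their backs; the gripper's body (76 mm by 85 mm) begins 54 mm behind the grasp point. The pads swing forward as they close: fully open they stand 13 mm farther back than shut.
Start: joints at [-77.137, 21.807, 74.336, -0, 83.858, -12.336], TCP at [0.234, -0.498, 0.25] pointing down, gripper open.
Joint ranges: [-178.18, 178.18], [-50.72, 133.34], [12.68, 142.11], [-81.47, 261.47], [9.98, 163.14], [-165.26, 165.26]. Speed limits (degrees/s): [136.94, 136.94, 180, 180, 180, 180].

INTERFACE

Orientations are given as a 3x3 rotation matrix whose columns are the frame's x, y, z axes.
In Python, from rig import env gives the robot as it stands.
- The arm moves only by the shell command python3 -m pendant 'ROWS' [OPENING] [FORCE]. ROWS is JSON, a list of rows, each a list of 2 entries, a list of its own where there are three numbers: the shift along the tool's x, y, z scaled (see below), then the turn, a rotation vector about the tool's x, y, z scaled (see below). A call has 1 to 20 rows; each row shifts and turns the commanded pose from where the row before left it, along the tool's axes as they then stand; what a row does not reach is not made up. The controller multiplies each number of a shift by 0.1 m and each number of a turn by pi/2 rad. A row lasts 1/8 s, in which the tool goes at most 62.5 mm and 10.7 degrees, less where a joint would pass 70% of its speed; a pose out of reach is approached as far as the arm can. A call with a number of a shift or a turn outside -1 to 1 is refused whole. A call with a gripper value outside its range is refused whole. OPENING is the gripper command: -1 is shut, 1 is fully open, values between are in proportion, set as the call begins (- or left out, the last holds). The fingers move at their own pace and stop on an object; FORCE is the grip in N (left out, the last holds). Time passes only in rows, so rows that do not move let the fingers close. It gives the time, the measured TCP pose, the force and the opening at its end, in the units of the state.
- env.observe(): the state, without advancing time (a new reading comes with each control period).
- env.get_image(name): name is "scene" or "side" or "wrist"; returns a dict with "image" (420x560x3 uint8, red, green, blue), "K" (3x3 intrinsics, pixels), "R" (3x3) and "t" (3): a world point X has camera coordinates R X + t. Camera axes: x right, y down, z forward; pixel columns grow to the right and rows downward; lengths in m; the calibration is good to about 2 mm. A picture is of the moment at which its call begins. There is no depth.
- env.close_job(): hands the job in, once; it reports no verdict.
The state is a dict: "time_s": time; "q": joint angles; "qvel": joint speeds; "joint_efforts": joint torques, N m; "position": TCP position; "tool_rot": TCP orientation; "ft_force": force on the tool from outside, world axes, zero at the start; "wrist_torque": the same for the moment, N m; "grip_width": finger opening in m.
Only numpy, scipy, OpenCV 4.12 (cv2) and the standard library are available. Lean on these libraries where they do the work, as an engineer would, in place of code of your own. Each camera call takes 0.05 s, during which the arm holds its last target.

TASK

Put every stoppered amber weighing bottle that stands on the bench upright into the open grey box, setting them down gently and handling them lightly (the fingers together never bearing on one with 60 N or more, since the glass is thin). Then, with its four clip flaps still sticking out, set the white lid fully home on the box, and fold all four flaps down flush against the box walls. Leave the crucible, the dish and the capped jar where they are.

Things in the scene. Friction and masses are not known exactly. Their poses are not given: they have to be found in the camera images.
- box_floor (a point): open grey plastic storage box fixed to the bench, outside 142 mm (its x) by 182 mm (its y), 70 mm high, walls and floor 6 mm, inside 130 x 170 mm, 64 mm deep, no dividers. This point: centre of the inner floor, 6 mm above the bench; axes along the box sides, z up
- box_rim (a point): the same box: centre of its mouth at rim height, 70 mm above the bench; same axes
- lid_center (a point): loose white lid of the box, a plate 146 mm (its x) by 186 mm (its y) by 6 mm, 300 g, lying right way up on the bench on four tapering ribs that project 10 mm below the plate and drop inside the box walls with about 4 mm play on each side. This point: centre of the plate's underside, which rests on the rim (at box_rim) when the lid is home. x, y along its sides, z up. It fits either way round by a half turn; its x must lie along the box's x
- lid_grip (a point): the upright grip bar on the middle of the lid: 60 mm long (lid x), 18 mm thick (lid y), 28 mm high above the plate; this point: its centre, 14 mm above the plate's top and 20 mm above its underside
- flap_px (a joint): hinged grey clip flap on the lid's long side that faces lid +x (hinge line 77 mm from the lid's centre), hinge 3 mm above the plate's underside, flap 56 mm wide along the lid edge, 34 mm from hinge to free edge, 4 mm thick. Radians: 0 = sticks straight out level, negative = raised, 1.57 = folded down flush along the box wall (end stop). Stiff hinge: stays where it is left; about 1 N at the free edge moves it
- flap_px_edge (a point): middle of that flap's free edge
- flap_mx (a joint): hinged grey clip flap on the lid's opposite long side, which faces lid -x (hinge line 77 mm from the lid's centre), hinge 3 mm above the plate's underside, flap 56 mm wide along the lid edge, 34 mm from hinge to free edge, 4 mm thick. Radians: 0 = sticks straight out level, negative = raised, 1.57 = folded down flush along the box wall (end stop). Stiff hinge: stays where it is left; about 1 N at the free edge moves it
- flap_mx_edge (a point): middle of that flap's free edge
- flap_py (a joint): hinged grey clip flap on the lid's short end that faces lid +y (hinge line 97 mm from the lid's centre), hinge 3 mm above the plate's underside, flap 56 mm wide along the lid edge, 34 mm from hinge to free edge, 4 mm thick. Radians: 0 = sticks straight out level, negative = raised, 1.57 = folded down flush along the box wall (end stop). Stiff hinge: stays where it is left; about 1 N at the free edge moves it
- flap_py_edge (a point): middle of that flap's free edge
- flap_my (a joint): hinged grey clip flap on the lid's opposite short end, which faces lid -y (hinge line 97 mm from the lid's centre), hinge 3 mm above the plate's underside, flap 56 mm wide along the lid edge, 34 mm from hinge to free edge, 4 mm thick. Radians: 0 = sticks straight out level, negative = raised, 1.57 = folded down flush along the box wall (end stop). Stiff hinge: stays where it is left; about 1 N at the free edge moves it
- flap_my_edge (a point): middle of that flap's free edge
- jar1_center (a point): amber glass weighing bottle, 70 g (about), standing upright: body 42 mm diameter and 36 mm high, on top a solid stopper knob 18 mm diameter; 54 mm high overall, so the knob stands free from 36 to 54 mm. This point: on its axis, half-way up (27 mm above its underside); z up along the axis. May be absent.
- jar1: the same bottle; origin at the centre of its underside. Fragile: the finger forces on it, added up over both fingers, must stay below 60 N (a grip of under 30 N a finger), and its contact with the box below 22 N (lower it to the floor, do not drop it from above a few centimetres or press it down)
- jar2_center (a point): amber glass weighing bottle, 70 g (about), standing upright: body 42 mm diameter and 36 mm high, on top a solid stopper knob 18 mm diameter; 54 mm high overall, so the knob stands free from 36 to 54 mm. This point: on its axis, half-way up (27 mm above its underside); z up along the axis. May be absent.
- jar2: the same bottle; origin at the centre of its underside. Fragile: the finger forces on it, added up over both fingers, must stay below 60 N (a grip of under 30 N a finger), and its contact with the box below 22 N (lower it to the floor, do not drop it from above a few centimetres or press it down)
- jar3_center (a point): amber glass weighing bottle, 70 g (about), standing upright: body 42 mm diameter and 36 mm high, on top a solid stopper knob 18 mm diameter; 54 mm high overall, so the knob stands free from 36 to 54 mm. This point: on its axis, half-way up (27 mm above its underside); z up along the axis. May be absent.
- jar3: the same bottle; origin at the centre of its underside. Fragile: the finger forces on it, added up over both fingers, must stay below 60 N (a grip of under 30 N a finger), and its contact with the box below 22 N (lower it to the floor, do not drop it from above a few centimetres or press it down)
- jar4_center (a point): amber glass weighing bottle, 70 g (about), standing upright: body 42 mm diameter and 36 mm high, on top a solid stopper knob 18 mm diameter; 54 mm high overall, so the knob stands free from 36 to 54 mm. This point: on its axis, half-way up (27 mm above its underside); z up along the axis. May be absent.
- jar4: the same bottle; origin at the centre of its underside. Fragile: the finger forces on it, added up over both fingers, must stay below 60 N (a grip of under 30 N a finger), and its contact with the box below 22 N (lower it to the floor, do not drop it from above a few centimetres or press it down)
- crucible: bystander, to be left alone: black open graphite-like crucible, 76 mm wide, 65 mm high; origin at its underside
- dish: bystander, to be left alone: white evaporating dish, 100 mm wide, 30 mm high; origin at its underside
- reagent: bystander, to be left alone: capped amber jar, 64 mm wide, 85 mm high; origin at its underside
- box: the box again; origin at the centre of its underside, on the bench
There are look-alikes about, which are no part of the job. Leave any green or purple look-alike of the jar4 alone.

How it is judged (in metres and radians):
On the way, in this order (a step that is already met when the one before it is completed fails the run):
1. every bottle stands upright in the box and is let go (x of jar1_center in the frame of box_floor between -0.066 and 0.066 m and y of jar1_center in the frame of box_floor between -0.086 and 0.086 m and z of jar1_center in the frame of box_floor between 0.018 and 0.034 m and angle between each of jar1_center, jar2_center, jar3_center, jar4_center's own z axis and vertical below 0.25 rad and x of jar2_center in the frame of box_floor between -0.066 and 0.066 m and y of jar2_center in the frame of box_floor between -0.086 and 0.086 m and z of jar2_center in the frame of box_floor between 0.018 and 0.034 m and x of jar3_center in the frame of box_floor between -0.066 and 0.066 m and y of jar3_center in the frame of box_floor between -0.086 and 0.086 m and z of jar3_center in the frame of box_floor between 0.018 and 0.034 m and x of jar4_center in the frame of box_floor between -0.066 and 0.066 m and y of jar4_center in the frame of box_floor between -0.086 and 0.086 m and z of jar4_center in the frame of box_floor between 0.018 and 0.034 m and contact force between each of jar1, jar2, jar3, jar4 and the fingers below 0.1 N), for 0.2 s.
2. the lid is home on the box, its four flaps still out (x of jar1_center in the frame of box_floor between -0.066 and 0.066 m and y of jar1_center in the frame of box_floor between -0.086 and 0.086 m and z of jar1_center in the frame of box_floor between 0.018 and 0.034 m and angle between each of jar1_center, jar2_center, jar3_center, jar4_center's own z axis and vertical below 0.25 rad and x of jar2_center in the frame of box_floor between -0.066 and 0.066 m and y of jar2_center in the frame of box_floor between -0.086 and 0.086 m and z of jar2_center in the frame of box_floor between 0.018 and 0.034 m and x of jar3_center in the frame of box_floor between -0.066 and 0.066 m and y of jar3_center in the frame of box_floor between -0.086 and 0.086 m and z of jar3_center in the frame of box_floor between 0.018 and 0.034 m and x of jar4_center in the frame of box_floor between -0.066 and 0.066 m and y of jar4_center in the frame of box_floor between -0.086 and 0.086 m and z of jar4_center in the frame of box_floor between 0.018 and 0.034 m and horizontal distance between lid_center and box_rim below 0.008 m and z of lid_center in the frame of box_rim between -0.004 and 0.004 m and angle between lid_center's own z axis and vertical below 0.05 rad and angle between the x axis of lid_center and the x axis of box_rim, either way round below 0.1 rad and value of joint each of flap_px, flap_mx, flap_py, flap_my below 0.8 rad), for 0.2 s.
At the end, for the whole second after the job is handed in: every bottle present stands upright (within 0.25 rad) on the floor of the box, the lid is home (centre within 8 mm of the box's, underside within 4 mm of the rim, level within 0.05 rad, turned less than 0.1 rad), and every flap is folded down past 1.37 rad (flush is 1.57) (x of jar1_center in the frame of box_floor between -0.066 and 0.066 m and y of jar1_center in the frame of box_floor between -0.086 and 0.086 m and z of jar1_center in the frame of box_floor between 0.018 and 0.034 m and angle between each of jar1_center, jar2_center, jar3_center, jar4_center's own z axis and vertical below 0.25 rad and x of jar2_center in the frame of box_floor between -0.066 and 0.066 m and y of jar2_center in the frame of box_floor between -0.086 and 0.086 m and z of jar2_center in the frame of box_floor between 0.018 and 0.034 m and x of jar3_center in the frame of box_floor between -0.066 and 0.066 m and y of jar3_center in the frame of box_floor between -0.086 and 0.086 m and z of jar3_center in the frame of box_floor between 0.018 and 0.034 m and x of jar4_center in the frame of box_floor between -0.066 and 0.066 m and y of jar4_center in the frame of box_floor between -0.086 and 0.086 m and z of jar4_center in the frame of box_floor between 0.018 and 0.034 m and horizontal distance between lid_center and box_rim below 0.008 m and z of lid_center in the frame of box_rim between -0.004 and 0.004 m and angle between lid_center's own z axis and vertical below 0.05 rad and angle between the x axis of lid_center and the x axis of box_rim, either way round below 0.1 rad and value of joint each of flap_px, flap_mx, flap_py, flap_my above 1.37 rad); the robot touches nothing.
It fails at once if the fingers bear on a bottle with more than 60 N (contact force between any of jar1, jar2, jar3, jar4 and the fingers above 60 N).
It fails at once if a bottle is banged or rammed down in the box (more than 22 N) (contact force between any of jar1, jar2, jar3, jar4 and box above 22 N).
It fails at once if a bystander is moved more than 30 mm (distance of any of crucible, dish, reagent from where it was at the start of the episode above 0.03 m).
Of jar1, jar2, jar3, jar4 only 2 to 4 are there at a start; the rules pass over those that are not, and their reading is None.
At some moment in a run one of jar1, jar2, jar3, jar4 may be knocked a few centimetres aside while the robot is not near it.
It also fails if it takes over 210 s, if anything falls off the work surface, if the arm or the gripper's body presses on something with over 40 N, if the wrist force passes 120 N, or if a joint passes its speed limit or range.

## Working session

There is one attempt and no reset: what is moved stays moved. The work goes in short steps, Python scripts to look and compute and a shell command to move; the robot and the scene stay as the last step left them, time stands still between calls to the robot, and variables do not carry over. Pictures are saved under pics/ and viewed, and the job is handed in when it is done.

```bash
ls; mkdir -p pics; python3 - <<'E'
from rig import env
import cv2,json
s=env.observe()
for k,v in s.items(): print(k,v)
for n in ["scene","side","wrist"]:
    d=env.get_image(n); cv2.imwrite(f"pics/{n}0.png",d["image"][:,:,::-1]); print(n,d["K"],d["R"],d["t"])
E
```

```text
pics
time_s 0.0
q [-7.71368234e+01  2.18402362e+01  7.43855926e+01  7.66584439e-04
  8.38567076e+01 -1.23351952e+01]
qvel [ 0.07886457 -0.04506094 -0.02470813  0.05552277  0.01269245 -0.0452546 ]
joint_efforts [-4.30328191e-04 -4.48464489e+01 -2.31276637e+01 -2.16327712e-04
  4.89417580e-03 -6.36681364e-06]
position [ 0.23410974 -0.4973932   0.24971388]
tool_rot [[ 9.04839815e-01  4.25752057e-01 -3.07727837e-04]
 [ 4.25752048e-01 -9.04838777e-01  1.40734331e-03]
 [ 3.20735229e-04 -1.40443601e-03 -9.99998962e-01]]
ft_force [-0.22772802  0.59737634  0.24753435]
wrist_torque [ 0.02857383 -0.01439497 -0.00087763]
grip_width 0.08543012590946918
scene [[470.67193021   0.         281.45314367]
 [  0.         470.67193021 203.11943509]
 [  0.           0.           1.        ]] [[-0.71257022  0.7014199  -0.01593135]
 [ 0.44688866  0.43625373 -0.78100782]
 [-0.54086431 -0.56364245 -0.62431801]] [ 0.39435784 -0.18973906  1.4385004 ]
side [[434.9774902    0.         279.59185582]
 [  0.         434.9774902  211.91331604]
 [  0.           0.           1.        ]] [[-0.89531538 -0.44500177  0.01959056]
 [-0.29775497  0.56519469 -0.76934839]
 [ 0.33128891 -0.69464263 -0.63852899]] [0.52458093 0.19758963 0.87169108]
wrist [[326.69137568   0.         285.71730215]
 [  0.         326.69137568 211.73633852]
 [  0.           0.           1.        ]] [[ 0.42485866 -0.90525894 -0.00116687]
 [-0.85687771 -0.40256733  0.32202506]
 [-0.29198581 -0.13581528 -0.94673042]] [-0.54975774 -0.04053016  0.38161872]
```

View pics/scene0.png

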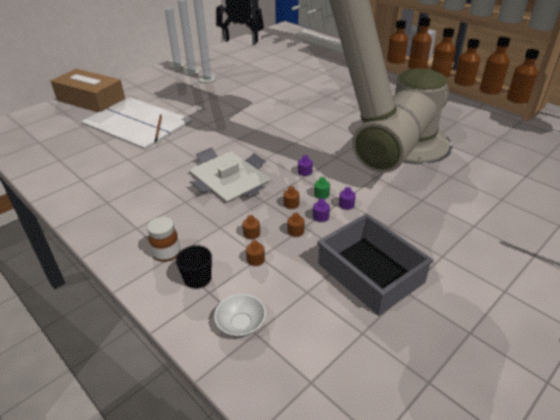

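View pics/side0.png

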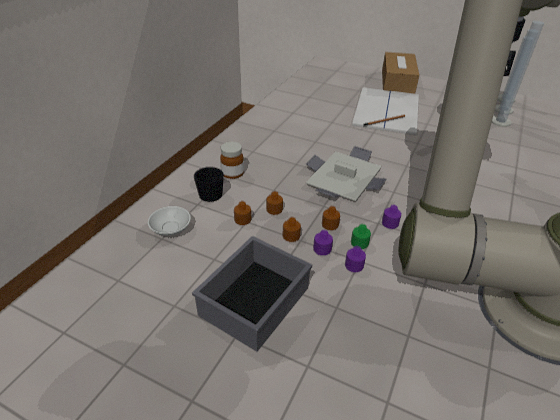

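View pics/wrist0.png

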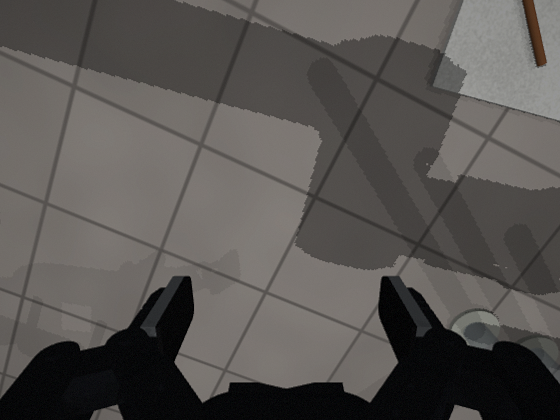

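The scene view shows four amber bottles at about (251,226), (291,197), (296,224) and (256,252). There is also one green and three purple look-alikes. The box is at (374,262) and the lid at (228,177). I'll measure them now.

```bash
cat > h.py <<'E'
from rig import env
import numpy as np,cv2
def img(n,save=None):
    d=env.get_image(n)
    if save: cv2.imwrite(f"pics/{save}.png",d["image"][:,:,::-1])
    return d
def ray(d,uv):
    R=np.array(d["R"]);t=np.array(d["t"]);K=np.array(d["K"])
    v=np.linalg.inv(K)@np.array([uv[0],uv[1],1.]); return -R.T@t,R.T@v
def onz(d,uv,z):
    c,v=ray(d,uv); return c+v*(z-c[2])/v[2]
def tri(d1,u1,d2,u2):
    P=[np.array(d["K"])@np.c_[d["R"],d["t"]] for d in(d1,d2)]
    X=cv2.triangulatePoints(P[0],P[1],np.array(u1,float).reshape(2,1),np.array(u2,float).reshape(2,1))
    return (X[:3]/X[3]).ravel()
def proj(d,X):
    p=np.array(d["K"])@(np.array(d["R"])@np.array(X)+np.array(d["t"])); return p[:2]/p[2]
def blobs(d,lo,hi,amin=60,amax=3000):
    h=cv2.cvtColor(d["image"],cv2.COLOR_RGB2HSV)
    m=cv2.inRange(h,lo,hi); m=cv2.morphologyEx(m,cv2.MORPH_CLOSE,np.ones((3,3)))
    n,l,s,c=cv2.connectedComponentsWithStats(m)
    return [(c[i],s[i]) for i in range(1,n) if amin<s[i][4]<amax]
AMB=((3,150,50),(16,255,255))
def jars(d):
    out=[]
    for c,s in blobs(d,*AMB):
        p=onz(d,c,0.021)
        if np.hypot(*p[:2])<0.85 and s[2]<70: out.append((p,c,s))
    return out
E
python3 - <<'E'
from h import *
for n in ["scene","side"]:
    d=img(n)
    print(n)
    for p,c,s in jars(d): print(p.round(4),c.round(1),s)
    h=cv2.cvtColor(d["image"],cv2.COLOR_RGB2HSV)
    x=d["image"]
    if n=="scene":
        cv2.imwrite("pics/z.png",cv2.resize(x[120:330,170:450,::-1],None,fx=2.8,fy=2.8,interpolation=cv2.INTER_CUBIC))
    else: cv2.imwrite("pics/z2.png",cv2.resize(x[130:350,180:460,::-1],None,fx=2.7,fy=2.7,interpolation=cv2.INTER_CUBIC))
E
```

```text
scene
[-0.6192 -0.3673  0.021 ] [419.7  49.3] [409  26  22  43 634]
[-0.5773 -0.4505  0.021 ] [397.1  47. ] [387  29  21  35 531]
[-0.6178 -0.2537  0.021 ] [443.8  56.4] [432  37  23  40 617]
[-0.6149 -0.0366  0.021 ] [494.9  71.6] [480  47  30  48 905]
[-0.5782 -0.1294  0.021 ] [467.3  67.7] [454  48  26  38 677]
[-0.5955  0.078   0.021 ] [522.7  82. ] [507  59  32  45 897]
[ 0.4751 -0.045   0.021 ] [290.9 197.8] [284 187  14  21 225]
[0.5423 0.0359 0.021 ] [295.3 225.1] [288 214  16  22 270]
[ 0.6217 -0.0326  0.021 ] [250.9 227.5] [243 216  16  22 266]
[ 0.7932 -0.1406  0.021 ] [163.4 241.2] [150 232  26  15 190]
[0.6726 0.0383 0.021 ] [255.  253.4] [247 242  17  23 302]
side
[ 0.8134 -0.1514  0.021 ] [231.7 160.3] [221 154  22  12 178]
[ 0.6174 -0.0333  0.021 ] [274.4 203.4] [267 192  16  23 296]
[0.6683 0.0382 0.021 ] [242.3 213.6] [234 202  17  23 310]
[ 0.4715 -0.0446  0.021 ] [330.7 218.5] [322 207  18  23 315]
[0.5381 0.0365 0.021 ] [291.2 229.9] [283 218  18  24 337]
```

View pics/z.png

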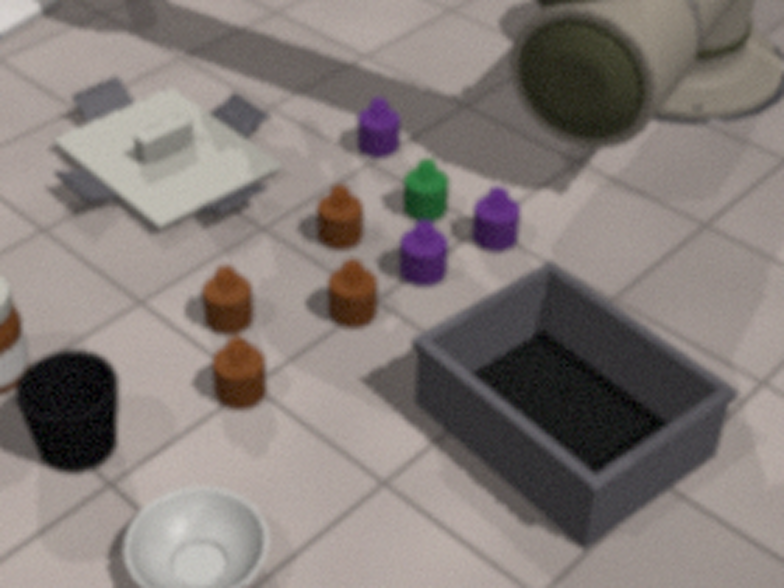

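View pics/z2.png

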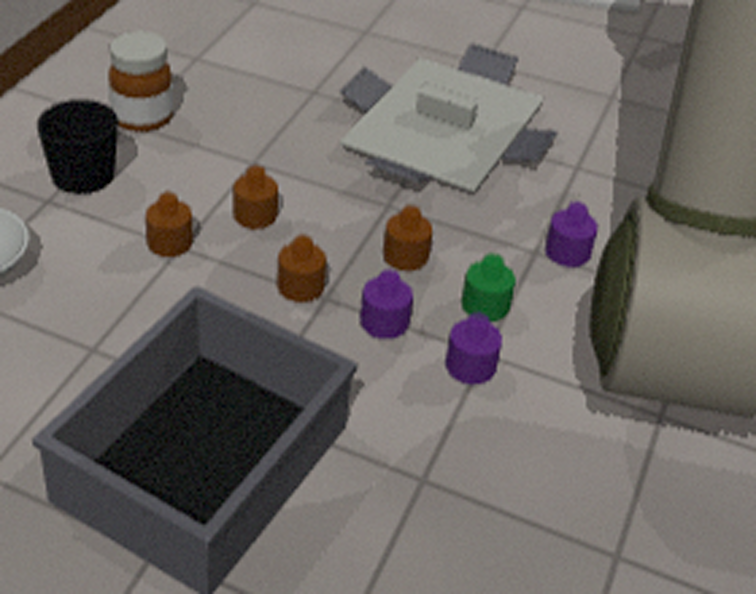

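```bash
python3 - <<'E'
from h import *
a=img("scene");b=img("side")
f=lambda l,s,o:[np.array(p)/s+np.array(o) for p in l]
def rep(P,name):
    c=np.mean(P,0);print(name,"c",c.round(4))
    for i in range(4):
        e=P[(i+1)%4]-P[i];print(P[i].round(4),"edge",np.linalg.norm(e[:2]).round(4),"ang",np.degrees(np.arctan2(e[1],e[0])).round(1))
rep([onz(a,p,.07) for p in f([(415,343),(553,267),(735,393),(590,482)],2.8,(170,120))],"box scene")
rep([onz(b,p,.07) for p in f([(38,440),(200,291),(355,368),(208,535)],2.7,(180,130))],"box side")
rep([onz(a,p,.016) for p in f([(55,145),(172,90),(280,165),(160,228)],2.8,(170,120))],"lid scene")
rep([onz(b,p,.016) for p in f([(345,145),(420,60),(542,100),(475,190)],2.7,(180,130))],"lid side")
E
```

```text
box scene c [0.5267 0.246  0.07  ]
[0.5885 0.1478 0.07  ] edge 0.1449 ang 172.2
[0.445  0.1676 0.07  ] edge 0.1802 ang 83.2
[0.4664 0.3465 0.07  ] edge 0.1427 ang -9.9
[0.607  0.3221 0.07  ] edge 0.1752 ang -96.1
box side c [0.5183 0.244  0.07  ]
[0.601 0.326 0.07 ] edge 0.1826 ang -98.1
[0.5753 0.1452 0.07  ] edge 0.1412 ang 172.1
[0.4355 0.1646 0.07  ] edge 0.1775 ang 81.6
[0.4614 0.3403 0.07  ] edge 0.1404 ang -5.8
lid scene c [ 0.5162 -0.2401  0.016 ]
[ 0.5826 -0.3316  0.016 ] edge 0.1453 ang 177.8
[ 0.4374 -0.326   0.016 ] edge 0.1788 ang 85.6
[ 0.4509 -0.1477  0.016 ] edge 0.1433 ang -2.8
[ 0.5941 -0.1548  0.016 ] edge 0.1772 ang -93.7
lid side c [ 0.5052 -0.2423  0.016 ]
[ 0.5796 -0.1558  0.016 ] edge 0.1842 ang -92.9
[ 0.5703 -0.3397  0.016 ] edge 0.1419 ang 174.6
[ 0.429  -0.3264  0.016 ] edge 0.1797 ang 85.9
[ 0.4418 -0.1472  0.016 ] edge 0.138 ang -3.6
```

```bash
cat >> h.py <<'E'
def go(x,y,z,yaw=None):
    s=env.observe();R=np.array(s["tool_rot"]);p=np.array(s["position"])
    print("t",round(s["time_s"],2),"pos",p.round(4),"yaw",np.degrees(np.arctan2(R[1,0],R[0,0])).round(2),"tilt",R[:,2].round(4),"w",round(s["grip_width"],4))
    if yaw is not None:
        from scipy.spatial.transform import Rotation as Ro
        c,sn=np.cos(np.radians(yaw)),np.sin(np.radians(yaw))
        T=np.array([[c,sn,0],[sn,-c,0],[0,0,-1]])
        print("turn units",(Ro.from_matrix(R.T@T).as_rotvec()/(np.pi/2)).round(4)); R=T
    print("shift units (after turn)",((R.T@(np.array([x,y,z])-p))/0.1).round(3))
E
python3 - <<'E'
from h import *
go(.473,-.045,.16,-8)
d=img("scene")
for nm,lo,hi in(("green",(45,100,40),(75,255,255)),("purple",(125,100,40),(160,255,255))):
    for c,s in blobs(d,lo,hi): print(nm,onz(d,c,.021).round(3))
E
```

```text
t 0.35 pos [ 0.2341 -0.4976  0.2502] yaw 25.2 tilt [-1.e-04  3.e-04 -1.e+00] w 0.0848
turn units [-2.000e-04  0.000e+00  3.688e-01]
shift units (after turn) [ 1.736 -4.814  0.902]
green [ 0.39  -0.017  0.021]
purple [ 0.344 -0.119  0.021]
purple [0.379 0.058 0.021]
purple [0.46  0.043 0.021]
```

```bash
python3 -m pendant '[[[0,0,0],[0,0,0.0922]],[[0,0,0],[0,0,0.0922]],[[0,0,0],[0,0,0.0922]],[[0,0,0],[0,0,0.0922]],[[0.174,-0.481,0],[0,0,0]],[[0.174,-0.481,0],[0,0,0]],[[0.174,-0.481,0],[0,0,0]],[[0.174,-0.481,0],[0,0,0]],[[0.174,-0.481,0],[0,0,0]],[[0.174,-0.481,0],[0,0,0]],[[0.174,-0.481,0],[0,0,0]],[[0.174,-0.481,0],[0,0,0]],[[0.174,-0.481,0],[0,0,0]],[[0.174,-0.481,0],[0,0,0]],[[0,0,0.3],[0,0,0]],[[0,0,0.3],[0,0,0]],[[0,0,0.3],[0,0,0]],[[0,0,0],[0,0,0]]]' 0 20
python3 - <<'E'
from h import *
go(.473,-.045,.057,-8)
d=img("wrist","w1")
for c,s in blobs(d,*AMB,amin=100,amax=30000): print(c.round(1),s)
for n in("scene","side"):
  for p,c,s in jars(img(n)):print(n,p.round(4))
E
```

```text
time_s: 2.65
position: [0.4726, -0.0452, 0.1591]
tool_rot: [[0.99, -0.139, -0.004], [-0.139, -0.99, 0.001], [-0.004, -0.001, -1.0]]
ft_force: [-0.3, 0.2, 0.6]
grip_width: 0.0425
t 2.65 pos [ 0.4726 -0.0452  0.1591] yaw -7.99 tilt [-0.0037  0.0013 -1.    ] w 0.0425
turn units [-0.0005  0.0025  0.0001]
shift units (after turn) [ 0.004 -0.003  1.021]
[239.5  15.5] [ 209    0   64   40 1837]
[168.8 137.8] [ 141  111   55   55 2277]
[287.  207.8] [ 262  184   51   49 1935]
scene [-0.6186 -0.367   0.021 ]
scene [-0.5759 -0.4499  0.021 ]
scene [-0.6046 -0.251   0.021 ]
scene [-0.6706 -0.0417  0.021 ]
scene [-0.5964  0.0776  0.021 ]
scene [ 0.4752 -0.0447  0.021 ]
scene [0.5419 0.0359 0.021 ]
scene [ 0.6215 -0.0327  0.021 ]
scene [ 0.7931 -0.1406  0.021 ]
scene [0.6726 0.0378 0.021 ]
side [ 0.8134 -0.1514  0.021 ]
side [ 0.6174 -0.0334  0.021 ]
side [0.6684 0.0381 0.021 ]
side [ 0.4713 -0.0449  0.021 ]
side [0.5379 0.0364 0.021 ]
```

View pics/w1.png

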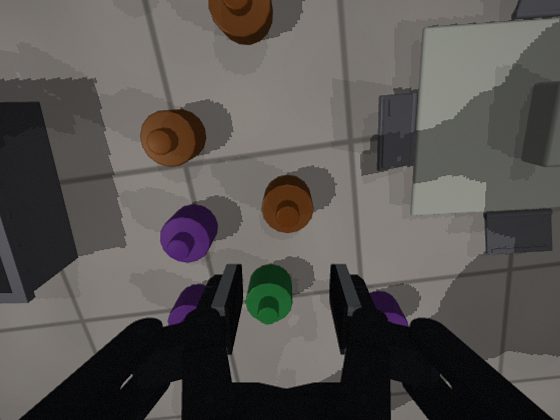

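```bash
python3 - <<'E'
from h import *
d=img("wrist")
for c,s in blobs(d,*AMB,amin=100,amax=30000): print(c.round(1),onz(d,c,.021).round(4))
print(proj(d,[.4726,-.0452,.1591]),proj(d,[.4726,-.0452,.045]))
print(onz(d,(287,212),.054), "knob top")
E
```

```text
[239.7  17.6] [ 0.6174 -0.0327  0.021 ]
[169.5 140.4] [0.5406 0.0385 0.021 ]
[286.3 209.3] [ 0.4704 -0.0455  0.021 ]
[285.31091545 300.94218331] [285.51736883 216.36034778]
[ 0.47902856 -0.04723932  0.054     ] knob top
```

The wrist view shows jar A's knob at (287,212). All three cameras agree it is directly below the tool, so I'll descend and grip the knob.

```bash
python3 -m pendant '[[[0,0,0.4],[0,0,0]],[[0,0,0.3],[0,0,0]],[[0,0,0.2],[0,0,0]],[[0,0,0.12],[0,0,0]],[[0,0,0],[0,0,0]],[[0,0,0],[0,0,0]]]' 0 20
python3 -m pendant '[[[0,0,0],[0,0,0]],[[0,0,0],[0,0,0]],[[0,0,0],[0,0,0]],[[0,0,0],[0,0,0]],[[0,0,0],[0,0,0]],[[0,0,0],[0,0,0]]]' -1 20
python3 - <<'E'
from h import *
img("wrist","w2")
E
```

```text
time_s: 3.6
position: [0.4739, -0.0457, 0.0592]
tool_rot: [[0.99, -0.139, 0.002], [-0.139, -0.99, -0.001], [0.002, 0.0, -1.0]]
ft_force: [0.0, -0.3, -0.9]
grip_width: 0.043
time_s: 4.35
position: [0.4737, -0.0457, 0.0588]
tool_rot: [[0.99, -0.139, 0.001], [-0.139, -0.99, -0.001], [0.001, 0.0, -1.0]]
ft_force: [-0.3, -1.7, 6.0]
grip_width: 0.0169
```

View pics/w2.png

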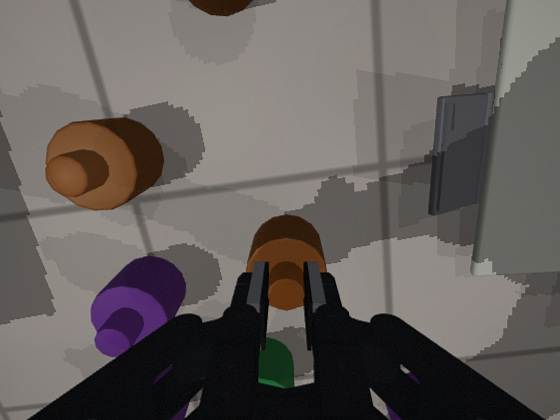

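Jar A is gripped by its knob, with an opening of 16.9 mm. Next I'll lift it and move over the box.

```bash
python3 -m pendant '[[[0,0,-0.1],[0,0,0]],[[0,0,-0.2],[0,0,0]],[[0,0,-0.4],[0,0,0]],[[0,0,-0.4],[0,0,0]],[[0,0,-0.4],[0,0,0]],[[0,0,0],[0,0,0]]]' -1 20
python3 - <<'E'
from h import *
go(.486,.205,.21,-8)
d=img("wrist","w3")
E
```

```text
time_s: 5.15
position: [0.4741, -0.0456, 0.2112]
tool_rot: [[0.99, -0.139, 0.005], [-0.139, -0.99, -0.002], [0.006, 0.001, -1.0]]
ft_force: [0.6, -0.7, -1.3]
grip_width: 0.017
t 5.15 pos [ 0.4741 -0.0456  0.2112] yaw -7.98 tilt [ 0.0055 -0.0019 -1.    ] w 0.017
turn units [ 0.0007 -0.0036  0.0002]
shift units (after turn) [-0.231 -2.499  0.012]
```

View pics/w3.png

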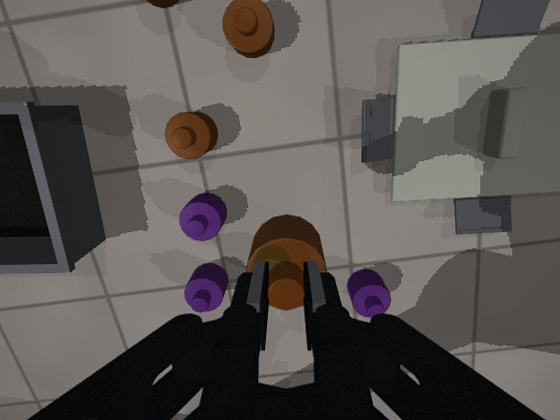

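Jar A is held, and the box edge is at left (20–100, 100–270). I'll move over the box and look again.

```bash
python3 -m pendant '[[[-0.033,-0.357,0],[0,0,0]],[[-0.033,-0.357,0],[0,0,0]],[[-0.033,-0.357,0],[0,0,0]],[[-0.033,-0.357,0],[0,0,0]],[[-0.033,-0.357,0],[0,0,0]],[[-0.033,-0.357,0],[0,0,0]],[[-0.033,-0.357,0],[0,0,0]],[[0,0,0],[0,0,0]],[[0,0,0],[0,0,0]]]' -1 20
python3 - <<'E'
from h import *
go(.486,.205,.066,-8)
d=img("wrist","w4")
E
```

```text
time_s: 6.32
position: [0.4848, 0.2048, 0.2074]
tool_rot: [[0.99, -0.139, -0.002], [-0.139, -0.99, -0.001], [-0.002, 0.001, -1.0]]
ft_force: [0.7, -1.0, -0.9]
grip_width: 0.0167
t 6.33 pos [0.4848 0.2048 0.2074] yaw -7.99 tilt [-2.2e-03 -6.0e-04 -1.0e+00] w 0.0167
turn units [0.0006 0.0013 0.0001]
shift units (after turn) [ 0.012 -0.004  1.414]
```

View pics/w4.png

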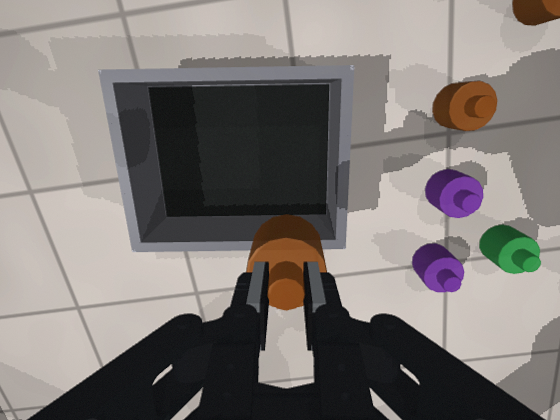

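The wrist view shows the full rim, with outer corners at about (100,70), (354,67), (346,247) and (134,250).

```bash
python3 - <<'E'
from h import *
d=img("wrist")
P=[onz(d,p,.07) for p in [(100,71),(354,67),(346,248),(134,251)]]
c=np.mean(P,0);print(c)
for i in range(4):
    e=P[(i+1)%4]-P[i];print(P[i].round(4),np.linalg.norm(e).round(4),np.degrees(np.arctan2(e[1],e[0])).round(1))
E
```

```text
[0.52322914 0.24149596 0.07      ]
[0.6076 0.3255 0.07  ] 0.187 -97.3
[0.584  0.1399 0.07  ] 0.1461 173.0
[0.439  0.1576 0.07  ] 0.1868 82.8
[0.4624 0.343  0.07  ] 0.1463 -6.9
```

```bash
python3 -m pendant '[[[0.035,0.02,0.2],[0,0,0]],[[0,0,0.3],[0,0,0]],[[0,0,0.3],[0,0,0]],[[0,0,0.3],[0,0,0]],[[0,0,0.15],[0,0,0]],[[0,0,0.1],[0,0,0]],[[0,0,0],[0,0,0]],[[0,0,0],[0,0,0]]]' -1 20
python3 - <<'E'
from h import *
d=img("side","s4");go(.4876,.202,.066)
E
```

```text
time_s: 7.42
position: [0.4889, 0.2027, 0.0741]
tool_rot: [[0.99, -0.139, 0.001], [-0.139, -0.99, 0.0], [0.001, -0.0, -1.0]]
ft_force: [0.5, 0.1, -1.5]
grip_width: 0.0169
t 7.47 pos [0.4888 0.2028 0.0741] yaw -7.99 tilt [ 1.5e-03  3.0e-04 -1.0e+00] w 0.0168
shift units (after turn) [-0.011  0.009  0.081]
```

View pics/s4.png

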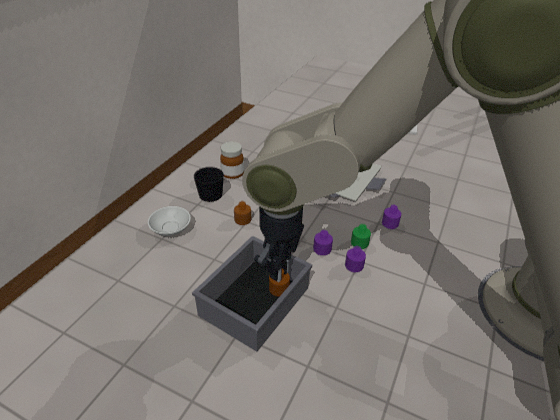

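The side view shows the jar inside the box, clear of the walls. I'll finish lowering gently.

```bash
python3 -m pendant '[[[0,0,0.03],[0,0,0]],[[0,0,0.02],[0,0,0]],[[0,0,0.02],[0,0,0]],[[0,0,0.01],[0,0,0]],[[0,0,0],[0,0,0]],[[0,0,0],[0,0,0]]]' -1 20
```

```text
time_s: 8.22
position: [0.4884, 0.2027, 0.0654]
tool_rot: [[0.99, -0.139, 0.0], [-0.139, -0.99, 0.0], [0.0, -0.0, -1.0]]
ft_force: [0.6, 0.6, -0.7]
grip_width: 0.0169
```

```bash
python3 -m pendant '[[[0,0,0.01],[0,0,0]],[[0,0,0],[0,0,0]]]' -1 20
python3 -m pendant '[[[0,0,0],[0,0,0]],[[0,0,0],[0,0,0]],[[0,0,0],[0,0,0]],[[0,0,-0.2],[0,0,0]],[[0,0,-0.4],[0,0,0]],[[0,0,-0.4],[0,0,0]],[[0,0,-0.4],[0,0,0]],[[0,0,0],[0,0,0]],[[0,0,0],[0,0,0]]]' -0.1 20
python3 - <<'E'
from h import *
d=img("wrist","w5");go(.54,.0365,.16,-7)
for n in("scene","side"):
  for p,c,s in jars(img(n)):
    if p[0]>0: print(n,p.round(4))
E
```

```text
time_s: 8.48
position: [0.4886, 0.2026, 0.0648]
tool_rot: [[0.99, -0.139, 0.001], [-0.139, -0.99, -0.0], [0.001, -0.0, -1.0]]
ft_force: [-0.6, -1.1, 5.2]
grip_width: 0.0168
time_s: 9.6
position: [0.488, 0.2026, 0.2035]
tool_rot: [[0.99, -0.139, -0.001], [-0.139, -0.99, -0.0], [-0.001, 0.0, -1.0]]
ft_force: [0.3, -0.4, -0.3]
grip_width: 0.0386
t 9.65 pos [0.4879 0.2026 0.2031] yaw -7.99 tilt [-2.3e-03 -4.0e-04 -1.0e+00] w 0.0384
turn units [ 0.0004  0.0014 -0.011 ]
shift units (after turn) [0.72  1.585 0.431]
scene [0.5419 0.0365 0.021 ]
scene [ 0.6208 -0.0335  0.021 ]
scene [ 0.7933 -0.1407  0.021 ]
scene [0.485  0.2013 0.021 ]
scene [0.6728 0.0381 0.021 ]
side [ 0.8132 -0.1514  0.021 ]
side [0.6684 0.038  0.021 ]
side [0.537  0.0376 0.021 ]
side [0.4923 0.1968 0.021 ]
```

View pics/w5.png

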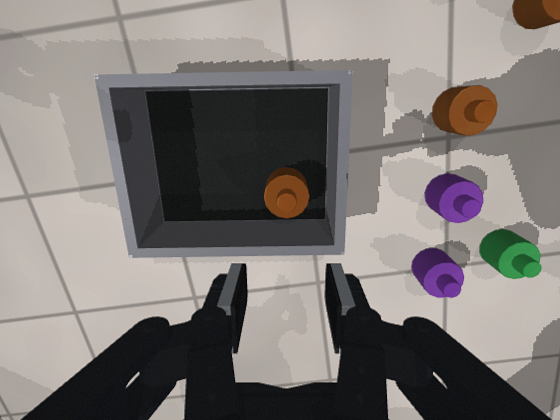

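Jar A stands upright in the box, with its knob at (286,200). Now jar B.

```bash
python3 -m pendant '[[[0.185,0.392,0],[0,0,0]],[[0.185,0.392,0],[0,0,0]],[[0.185,0.392,0],[0,0,0]],[[0.185,0.392,0],[0,0,0]],[[0,0,0.3],[0,0,0]],[[0,0,0.3],[0,0,0]],[[0,0,0],[0,0,0]],[[0,0,0],[0,0,0]]]' 0 20
python3 - <<'E'
from h import *
d=img("wrist","w6")
s=env.observe();p=s["position"]
print(proj(d,[p[0],p[1],.054]),proj(d,[p[0],p[1],.021]))
for c,st in blobs(d,*AMB,amin=100,amax=30000): print(c.round(1),onz(d,c,.021).round(4),st)
go(.5395,.037,.06,-8)
E
```

```text
time_s: 10.75
position: [0.5403, 0.0372, 0.145]
tool_rot: [[0.99, -0.139, 0.001], [-0.139, -0.99, -0.0], [0.001, -0.0, -1.0]]
ft_force: [0.2, 0.2, -0.1]
grip_width: 0.0429
[286.00942542 226.21155056] [286.00121908 211.23886059]
[258.9  27.8] [0.672  0.0371 0.021 ] [ 227    0   65   65 3318]
[372.4  91.8] [ 0.6208 -0.0364  0.021 ] [ 339   60   68   64 3365]
[289.4 214.2] [0.5376 0.0348 0.021 ] [ 264  184   53   57 2237]
[ 92.7 306. ] [0.4764 0.2198 0.021 ] [  69  283   51   46 1852]
t 10.8 pos [0.5404 0.0372 0.1454] yaw -7.98 tilt [ 1.7e-03 -3.0e-04 -1.0e+00] w 0.0428
turn units [ 0.     -0.0011  0.0002]
shift units (after turn) [-0.009  0.003  0.854]
```

```bash
python3 -m pendant '[[[-0.01,0.01,0.3],[0,0,0]],[[0,0,0.25],[0,0,0]],[[0,0,0.2],[0,0,0]],[[0,0,0.095],[0,0,0]],[[0,0,0],[0,0,0]],[[0,0,0],[0,0,0]]]' 0 20
python3 -m pendant '[[[0,0,0],[0,0,0]],[[0,0,0],[0,0,0]],[[0,0,0],[0,0,0]],[[0,0,0],[0,0,0]],[[0,0,0],[0,0,0]]]' -1 20
python3 -m pendant '[[[0,0,-0.1],[0,0,0]],[[0,0,-0.2],[0,0,0]],[[0,0,-0.4],[0,0,0]],[[0,0,-0.4],[0,0,0]],[[0,0,-0.4],[0,0,0]],[[0,0,0],[0,0,0]]]' -1 20
python3 - <<'E'
from h import *
d=img("wrist","w7")
# slots
c=np.array([.523,.243]);a=np.radians(-7.2)
for bx in(-.03,.03):
  for by in(-.045,.045): print(bx,by,(c+[bx*np.cos(a)-by*np.sin(a),bx*np.sin(a)+by*np.cos(a)]).round(4))
go(.4987,.2914,.21,-7.2)
E
```

```text
time_s: 11.55
position: [0.5393, 0.0363, 0.0608]
tool_rot: [[0.99, -0.139, 0.002], [-0.139, -0.99, -0.0], [0.002, -0.0, -1.0]]
ft_force: [0.5, -0.1, -0.0]
grip_width: 0.0426
time_s: 12.18
position: [0.5391, 0.0362, 0.0602]
tool_rot: [[0.99, -0.139, 0.001], [-0.139, -0.99, -0.0], [0.001, 0.0, -1.0]]
ft_force: [-0.2, -1.2, 5.4]
grip_width: 0.0169
time_s: 12.92
position: [0.5395, 0.0363, 0.2128]
tool_rot: [[0.99, -0.139, 0.006], [-0.139, -0.99, -0.001], [0.006, 0.0, -1.0]]
ft_force: [0.9, -0.4, -1.4]
grip_width: 0.017
-0.03 -0.045 [0.4876 0.2021]
-0.03 0.045 [0.4989 0.2914]
0.03 -0.045 [0.5471 0.1946]
0.03 0.045 [0.5584 0.2839]
t 12.97 pos [0.5387 0.0364 0.2107] yaw -7.99 tilt [ 1.7e-03 -2.0e-04 -1.0e+00] w 0.0172
turn units [-0.     -0.0011 -0.0087]
shift units (after turn) [-0.717 -2.48   0.007]
```

View pics/w7.png

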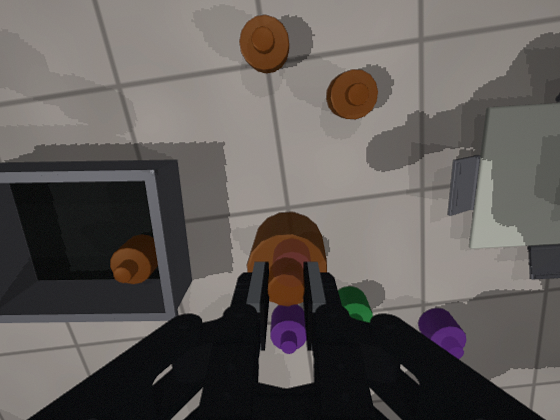

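Jar B is held. Jar A is still upright in the box at (130,262). Next is slot 2.

```bash
python3 -m pendant '[[[0,0,0],[0,0,-0.0087]],[[-0.1025,-0.354,0],[0,0,0]],[[-0.1025,-0.354,0],[0,0,0]],[[-0.1025,-0.354,0],[0,0,0]],[[-0.1025,-0.354,0],[0,0,0]],[[-0.1025,-0.354,0],[0,0,0]],[[-0.1025,-0.354,0],[0,0,0]],[[-0.1025,-0.354,0],[0,0,0]],[[0,0,0],[0,0,0]],[[0,0,0],[0,0,0]]]' -1 20
python3 - <<'E'
from h import *
go(.4989,.2914,.07,-7.2)
E
```

```text
time_s: 14.22
position: [0.4985, 0.2906, 0.2089]
tool_rot: [[0.992, -0.125, -0.002], [-0.125, -0.992, -0.001], [-0.002, 0.001, -1.0]]
ft_force: [0.0, 0.0, -0.6]
grip_width: 0.0169
t 14.22 pos [0.4985 0.2906 0.2089] yaw -7.2 tilt [-0.0018 -0.001  -1.    ] w 0.0169
turn units [0.0007 0.0011 0.    ]
shift units (after turn) [ 0.003 -0.009  1.389]
```

```bash
python3 -m pendant '[[[0,0,0.2],[0,0,0]],[[0,0,0.3],[0,0,0]],[[0,0,0.3],[0,0,0]],[[0,0,0.3],[0,0,0]],[[0,0,0.15],[0,0,0]],[[0,0,0.1],[0,0,0]],[[0,0,0.03],[0,0,0]],[[0,0,0],[0,0,0]],[[0,0,0],[0,0,0]]]' -1 20
```

```text
time_s: 15.35
position: [0.499, 0.2913, 0.0725]
tool_rot: [[0.992, -0.125, 0.001], [-0.125, -0.992, 0.0], [0.001, -0.001, -1.0]]
ft_force: [0.3, 0.6, -0.6]
grip_width: 0.017
```

```bash
python3 -m pendant '[[[0,0,0.03],[0,0,0]],[[0,0,0.02],[0,0,0]],[[0,0,0.01],[0,0,0]],[[0,0,0.005],[0,0,0]],[[0,0,0],[0,0,0]],[[0,0,0],[0,0,0]]]' -1 20
python3 -m pendant '[[[0,0,0],[0,0,0]],[[0,0,0],[0,0,0]],[[0,0,0],[0,0,0]],[[0,0,-0.2],[0,0,0]],[[0,0,-0.4],[0,0,0]],[[0,0,-0.4],[0,0,0]],[[0,0,-0.4],[0,0,0]],[[0,0,0],[0,0,0]],[[0,0,0],[0,0,0]]]' -0.1 20
python3 - <<'E'
from h import *
d=img("wrist","w8");go(.619,-.034,.15,-7.2)
for n in("scene","side"):
  for p,c,s in jars(img(n)):
    if p[0]>0: print(n,p.round(4))
E
```

```text
time_s: 16.1
position: [0.499, 0.291, 0.0662]
tool_rot: [[0.992, -0.125, 0.001], [-0.125, -0.992, 0.0], [0.001, -0.0, -1.0]]
ft_force: [-0.9, -1.7, 6.9]
grip_width: 0.0168
time_s: 17.23
position: [0.4983, 0.291, 0.2045]
tool_rot: [[0.992, -0.125, -0.001], [-0.125, -0.992, -0.0], [-0.001, 0.001, -1.0]]
ft_force: [0.3, 0.5, -0.3]
grip_width: 0.0386
t 17.27 pos [0.4982 0.291  0.2041] yaw -7.21 tilt [-2.2e-03 -7.0e-04 -1.0e+00] w 0.038
turn units [ 0.0006  0.0013 -0.0002]
shift units (after turn) [1.605 3.073 0.541]
scene [ 0.6205 -0.0334  0.021 ]
scene [ 0.7927 -0.1404  0.021 ]
scene [0.4849 0.2011 0.021 ]
scene [0.6728 0.0382 0.021 ]
scene [0.4923 0.2839 0.021 ]
side [ 0.6018 -0.0321  0.021 ]
side [0.4923 0.1968 0.021 ]
side [0.5049 0.2794 0.021 ]
```

View pics/w8.png

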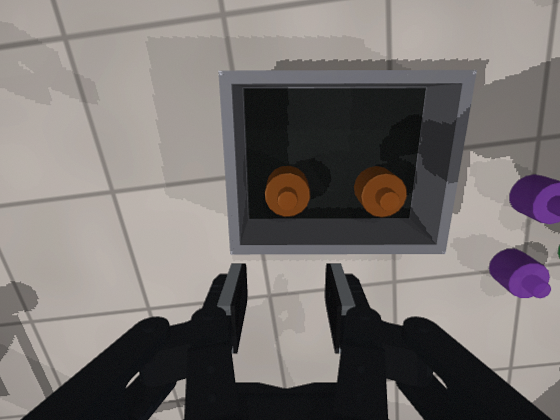

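Two jars are upright in the box. Now jar C at about (0.619,-0.034).

```bash
python3 -m pendant '[[[0.2,0.384,0],[0,0,0]],[[0.2,0.384,0],[0,0,0]],[[0.2,0.384,0],[0,0,0]],[[0.2,0.384,0],[0,0,0]],[[0.2,0.384,0],[0,0,0]],[[0.2,0.384,0],[0,0,0]],[[0.2,0.384,0],[0,0,0]],[[0.2,0.384,0],[0,0,0]],[[0,0,0.3],[0,0,0]],[[0,0,0.25],[0,0,0]],[[0,0,0],[0,0,0]],[[0,0,0],[0,0,0]]]' 0 20
python3 - <<'E'
from h import *
d=img("wrist","w9")
for c,st in blobs(d,*AMB,amin=100,amax=30000): print(c.round(1),onz(d,c,.021).round(4),st)
go(.6185,-.034,.06,-7.2)
E
```

```text
time_s: 18.88
position: [0.6192, -0.0337, 0.151]
tool_rot: [[0.992, -0.125, 0.001], [-0.125, -0.992, -0.0], [0.001, 0.0, -1.0]]
ft_force: [0.5, -0.4, 0.1]
grip_width: 0.0427
[182.9 158.9] [0.6702 0.0408 0.021 ] [ 155  131   56   56 2375]
[286.9 212.1] [ 0.6166 -0.0341  0.021 ] [ 262  188   52   50 2035]
[ 41.9 381.1] [0.4707 0.2306 0.021 ] [  24  363   41   42 1111]
t 18.93 pos [ 0.6193 -0.0337  0.1514] yaw -7.2 tilt [ 1.7e-03 -4.0e-04 -1.0e+00] w 0.0427
turn units [ 0.0001 -0.0011  0.    ]
shift units (after turn) [-0.008  0.004  0.914]
```

View pics/w9.png

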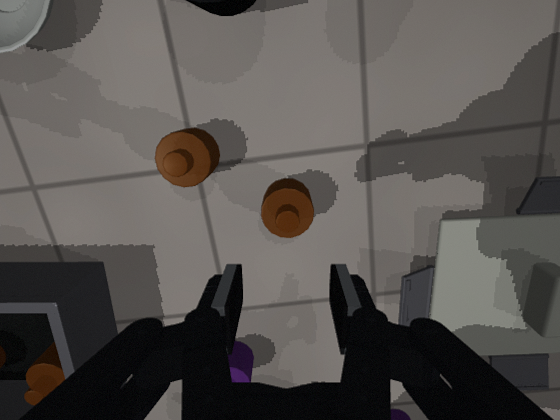

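Jar C's knob is at (287,217), straight below the gripper. I'll grip it and lift.

```bash
python3 -m pendant '[[[-0.01,0,0.3],[0,0,0]],[[0,0,0.25],[0,0,0]],[[0,0,0.22],[0,0,0]],[[0,0,0.14],[0,0,0]],[[0,0,0],[0,0,0]],[[0,0,0],[0,0,0]]]' 0 20
python3 -m pendant '[[[0,0,0],[0,0,0]],[[0,0,0],[0,0,0]],[[0,0,0],[0,0,0]],[[0,0,0],[0,0,0]],[[0,0,0],[0,0,0]]]' -1 20
python3 -m pendant '[[[0,0,-0.1],[0,0,0]],[[0,0,-0.2],[0,0,0]],[[0,0,-0.4],[0,0,0]],[[0,0,-0.4],[0,0,0]],[[0,0,-0.4],[0,0,0]],[[0,0,0],[0,0,0]]]' -1 20
python3 - <<'E'
from h import *
d=img("wrist","w10")
go(.5471,.1946,.21,-7.2)
E
```

```text
time_s: 19.68
position: [0.6184, -0.0337, 0.0604]
tool_rot: [[0.992, -0.126, 0.002], [-0.126, -0.992, -0.0], [0.002, 0.0, -1.0]]
ft_force: [0.2, -0.1, 0.1]
grip_width: 0.0424
time_s: 20.3
position: [0.6182, -0.0338, 0.06]
tool_rot: [[0.992, -0.126, 0.001], [-0.126, -0.992, -0.0], [0.001, 0.0, -1.0]]
ft_force: [0.2, -0.3, 6.0]
grip_width: 0.017
time_s: 21.05
position: [0.6187, -0.0336, 0.2128]
tool_rot: [[0.992, -0.125, 0.006], [-0.125, -0.992, -0.001], [0.006, 0.001, -1.0]]
ft_force: [0.5, -0.3, -0.5]
grip_width: 0.0166
t 21.1 pos [ 0.6179 -0.0335  0.2104] yaw -7.2 tilt [ 1.8e-03 -4.0e-04 -1.0e+00] w 0.0167
turn units [ 0.0001 -0.0012 -0.    ]
shift units (after turn) [-0.988 -2.174  0.004]
```

View pics/w10.png

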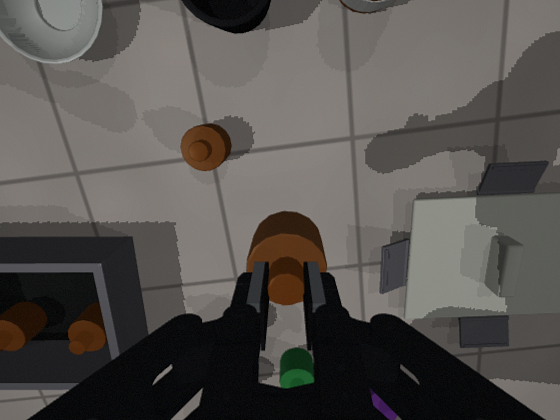

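Jar C is held, so I'll take it to slot 3.

```bash
python3 -m pendant '[[[-0.165,-0.362,0],[0,0,0]],[[-0.165,-0.362,0],[0,0,0]],[[-0.165,-0.362,0],[0,0,0]],[[-0.165,-0.362,0],[0,0,0]],[[-0.165,-0.362,0],[0,0,0]],[[-0.165,-0.362,0],[0,0,0]],[[0,0,0],[0,0,0]],[[0,0,0],[0,0,0]]]' -1 20
python3 - <<'E'
from h import *
go(.5471,.1946,.07,-7.2)
E
python3 -m pendant '[[[0,0,0.2],[0,0,0]],[[0,0,0.3],[0,0,0]],[[0,0,0.3],[0,0,0]],[[0,0,0.3],[0,0,0]],[[0,0,0.15],[0,0,0]],[[0,0,0.1],[0,0,0]],[[0,0,0.03],[0,0,0]],[[0,0,0],[0,0,0]],[[0,0,0],[0,0,0]]]' -1 20
```

```text
time_s: 22.1
position: [0.5467, 0.1939, 0.2083]
tool_rot: [[0.992, -0.125, -0.002], [-0.125, -0.992, -0.0], [-0.002, 0.001, -1.0]]
ft_force: [-0.8, -0.5, -1.6]
grip_width: 0.0169
t 22.1 pos [0.5467 0.1939 0.2083] yaw -7.21 tilt [-1.9e-03 -5.0e-04 -1.0e+00] w 0.0169
turn units [ 0.0005  0.0012 -0.0001]
shift units (after turn) [ 0.003 -0.007  1.383]
time_s: 23.22
position: [0.5472, 0.1944, 0.072]
tool_rot: [[0.992, -0.125, 0.001], [-0.125, -0.992, 0.0], [0.001, -0.0, -1.0]]
ft_force: [-0.4, -0.1, -0.6]
grip_width: 0.017
```

```bash
python3 -m pendant '[[[0,0,0.03],[0,0,0]],[[0,0,0.02],[0,0,0]],[[0,0,0.005],[0,0,0]],[[0,0,0.005],[0,0,0]],[[0,0,0],[0,0,0]],[[0,0,0],[0,0,0]]]' -1 20
python3 -m pendant '[[[0,0,0],[0,0,0]],[[0,0,0],[0,0,0]],[[0,0,0],[0,0,0]],[[0,0,-0.2],[0,0,0]],[[0,0,-0.4],[0,0,0]],[[0,0,-0.4],[0,0,0]],[[0,0,-0.4],[0,0,0]],[[0,0,0],[0,0,0]],[[0,0,0],[0,0,0]]]' -0.1 20
python3 - <<'E'
from h import *
d=img("wrist","w11");go(.67,.038,.15,-7.2)
for n in("scene","side"):
  for p,c,s in jars(img(n)):
    if p[0]>0: print(n,p.round(4))
E
```

```text
time_s: 23.98
position: [0.5471, 0.1942, 0.066]
tool_rot: [[0.992, -0.125, 0.001], [-0.125, -0.992, -0.0], [0.001, 0.0, -1.0]]
ft_force: [-1.5, -1.1, 5.3]
grip_width: 0.0168
time_s: 25.1
position: [0.5465, 0.1942, 0.2045]
tool_rot: [[0.992, -0.126, -0.001], [-0.126, -0.992, -0.0], [-0.001, 0.0, -1.0]]
ft_force: [-0.7, 0.3, 0.2]
grip_width: 0.0385
t 25.15 pos [0.5464 0.1942 0.2041] yaw -7.21 tilt [-2.3e-03 -3.0e-04 -1.0e+00] w 0.0385
turn units [ 0.0004  0.0014 -0.0002]
shift units (after turn) [1.422 1.395 0.541]
scene [ 0.793  -0.1405  0.021 ]
scene [0.4998 0.1962 0.021 ]
scene [0.6728 0.0383 0.021 ]
scene [0.4927 0.2839 0.021 ]
side [ 0.8235 -0.1428  0.021 ]
side [0.6698 0.0527 0.021 ]
side [0.549  0.1907 0.021 ]
side [0.4924 0.197  0.021 ]
side [0.5049 0.2793 0.021 ]
```

View pics/w11.png

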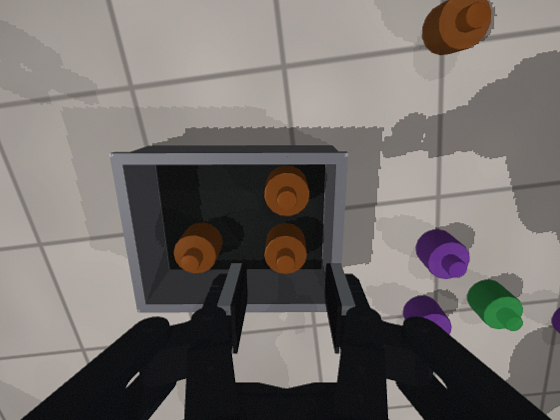

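Three jars are upright in the box. Now jar D.

```bash
python3 -m pendant '[[[0.284,0.279,0],[0,0,0]],[[0.284,0.279,0],[0,0,0]],[[0.284,0.279,0],[0,0,0]],[[0.284,0.279,0],[0,0,0]],[[0.284,0.279,0],[0,0,0]],[[0,0,0.3],[0,0,0]],[[0,0,0.25],[0,0,0]],[[0,0,0],[0,0,0]],[[0,0,0],[0,0,0]]]' 0 20
python3 - <<'E'
from h import *
d=img("wrist","w12")
for c,st in blobs(d,*AMB,amin=100,amax=30000): print(c.round(1),onz(d,c,.021).round(4),st)
go(.67,.038,.06,-7.2)
E
```

```text
time_s: 26.38
position: [0.6707, 0.0381, 0.1511]
tool_rot: [[0.992, -0.125, 0.001], [-0.125, -0.992, -0.0], [0.001, -0.0, -1.0]]
ft_force: [0.5, -0.6, 0.2]
grip_width: 0.0428
[510.1  21.9] [ 0.7853 -0.1313  0.021 ] [ 484    0   76   43 1265]
[288.1 212.7] [0.6673 0.0369 0.021 ] [ 263  188   52   50 1972]
[153.8 414.3] [0.4649 0.203  0.021 ] [144 406  18  14 149]
t 26.43 pos [0.6708 0.0382 0.1515] yaw -7.2 tilt [ 1.9e-03 -2.0e-04 -1.0e+00] w 0.0431
turn units [-0.     -0.0012  0.    ]
shift units (after turn) [-0.007  0.003  0.915]
```

View pics/w12.png

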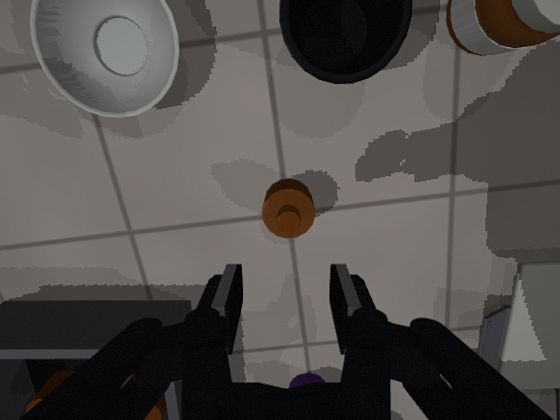

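Jar D's knob is at (288,217), below the gripper. I'll grip it and lift.

```bash
python3 -m pendant '[[[-0.015,0,0.3],[0,0,0]],[[0,0,0.25],[0,0,0]],[[0,0,0.22],[0,0,0]],[[0,0,0.14],[0,0,0]],[[0,0,0],[0,0,0]],[[0,0,0],[0,0,0]]]' 0 20
python3 -m pendant '[[[0,0,0],[0,0,0]],[[0,0,0],[0,0,0]],[[0,0,0],[0,0,0]],[[0,0,0],[0,0,0]],[[0,0,0],[0,0,0]]]' -1 20
python3 -m pendant '[[[0,0,-0.1],[0,0,0]],[[0,0,-0.2],[0,0,0]],[[0,0,-0.4],[0,0,0]],[[0,0,-0.4],[0,0,0]],[[0,0,-0.4],[0,0,0]],[[0,0,0],[0,0,0]]]' -1 20
python3 - <<'E'
from h import *
go(.5584,.2839,.21,-7.2)
d=img("side","s13")
for p,c,s in jars(d):
    if p[0]>0: print(p.round(4))
E
```

```text
time_s: 27.18
position: [0.6694, 0.0382, 0.0605]
tool_rot: [[0.992, -0.125, 0.002], [-0.125, -0.992, -0.0], [0.002, -0.0, -1.0]]
ft_force: [-0.4, -0.5, 0.7]
grip_width: 0.0426
time_s: 27.8
position: [0.6691, 0.0381, 0.06]
tool_rot: [[0.992, -0.126, 0.001], [-0.126, -0.992, -0.0], [0.001, 0.0, -1.0]]
ft_force: [-0.1, -0.5, 5.4]
grip_width: 0.0167
time_s: 28.55
position: [0.6696, 0.0383, 0.213]
tool_rot: [[0.992, -0.125, 0.006], [-0.125, -0.992, -0.001], [0.006, -0.0, -1.0]]
ft_force: [-0.6, -0.7, -1.8]
grip_width: 0.0168
t 28.55 pos [0.6696 0.0383 0.213 ] yaw -7.2 tilt [ 6.2e-03 -7.0e-04 -1.0e+00] w 0.0168
turn units [-0.0001 -0.0039 -0.    ]
shift units (after turn) [-1.411 -2.297  0.03 ]
[ 0.7943 -0.1475  0.021 ]
[0.549  0.1909 0.021 ]
[0.4922 0.1965 0.021 ]
[0.505  0.2794 0.021 ]
```

View pics/s13.png

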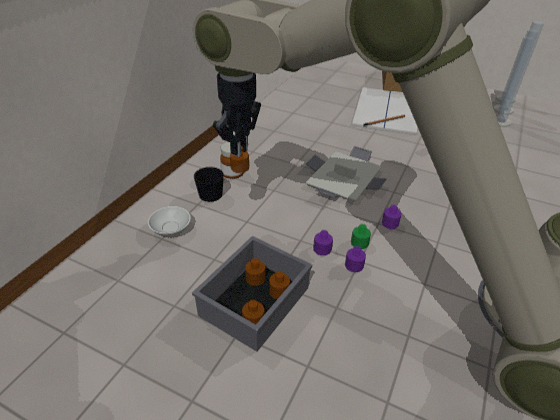

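Jar D is held at (235,160), and three jars stand in the box. It goes in slot 4.

```bash
python3 -m pendant '[[[-0.201,-0.328,0],[0,0,0]],[[-0.201,-0.328,0],[0,0,0]],[[-0.201,-0.328,0],[0,0,0]],[[-0.201,-0.328,0],[0,0,0]],[[-0.201,-0.328,0],[0,0,0]],[[-0.201,-0.328,0],[0,0,0]],[[-0.201,-0.328,0],[0,0,0]],[[0,0,0],[0,0,0]],[[0,0,0],[0,0,0]]]' -1 20
python3 - <<'E'
from h import *
go(.5584,.2839,.07,-7.2)
E
python3 -m pendant '[[[0,0,0.2],[0,0,0]],[[0,0,0.3],[0,0,0]],[[0,0,0.3],[0,0,0]],[[0,0,0.3],[0,0,0]],[[0,0,0.15],[0,0,0]],[[0,0,0.1],[0,0,0]],[[0,0,0.03],[0,0,0]],[[0,0,0],[0,0,0]],[[0,0,0],[0,0,0]]]' -1 20
```

```text
time_s: 29.72
position: [0.5579, 0.2832, 0.2082]
tool_rot: [[0.992, -0.125, -0.002], [-0.125, -0.992, -0.001], [-0.002, 0.001, -1.0]]
ft_force: [0.7, -0.9, -0.5]
grip_width: 0.0169
t 29.73 pos [0.5579 0.2832 0.2082] yaw -7.21 tilt [-1.9e-03 -9.0e-04 -1.0e+00] w 0.0169
turn units [ 0.0007  0.0012 -0.0001]
shift units (after turn) [ 0.004 -0.007  1.382]
time_s: 30.85
position: [0.5583, 0.2838, 0.0721]
tool_rot: [[0.992, -0.125, 0.001], [-0.125, -0.992, 0.0], [0.001, -0.001, -1.0]]
ft_force: [-0.1, 0.2, -0.4]
grip_width: 0.0167
```

```bash
python3 -m pendant '[[[0,0,0.03],[0,0,0]],[[0,0,0.02],[0,0,0]],[[0,0,0.005],[0,0,0]],[[0,0,0.005],[0,0,0]],[[0,0,0],[0,0,0]],[[0,0,0],[0,0,0]]]' -1 20
python3 -m pendant '[[[0,0,0],[0,0,0]],[[0,0,0],[0,0,0]],[[0,0,0],[0,0,0]],[[0,0,-0.2],[0,0,0]],[[0,0,-0.4],[0,0,0]],[[0,0,-0.4],[0,0,0]],[[0,0,-0.4],[0,0,0]],[[0,0,0],[0,0,0]],[[0,0,0],[0,0,0]]]' -0.1 20
python3 - <<'E'
from h import *
d=img("wrist","w14");go(.511,-.241,.2,-3.6)
a=img("scene","sc14")
E
```

```text
time_s: 31.6
position: [0.5583, 0.2837, 0.066]
tool_rot: [[0.992, -0.126, 0.001], [-0.126, -0.992, 0.0], [0.001, -0.0, -1.0]]
ft_force: [-1.8, -2.7, 5.7]
grip_width: 0.0168
time_s: 32.72
position: [0.5577, 0.2836, 0.2044]
tool_rot: [[0.992, -0.126, -0.001], [-0.126, -0.992, -0.0], [-0.001, 0.001, -1.0]]
ft_force: [-1.1, 0.2, 0.2]
grip_width: 0.0386
t 32.77 pos [0.5576 0.2836 0.204 ] yaw -7.22 tilt [-2.3e-03 -6.0e-04 -1.0e+00] w 0.0383
turn units [ 0.0005  0.0014 -0.0402]
shift units (after turn) [-0.136  5.265  0.04 ]
```

View pics/w14.png

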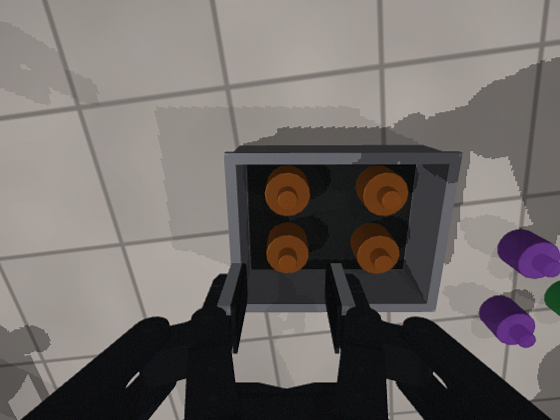

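View pics/sc14.png

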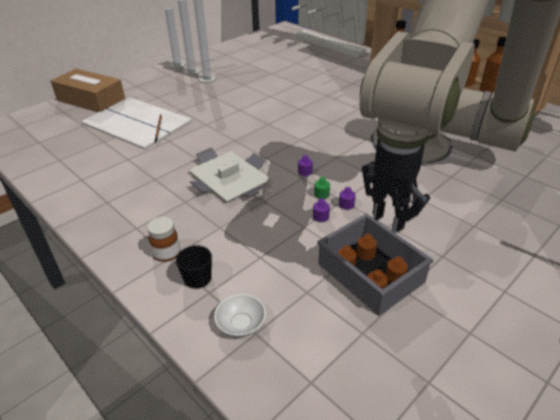

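All four amber bottles are upright in the box, at (287,190), (385,190), (287,252) and (378,252), and no amber bottle is left outside. Next I'll measure the box from a clean overhead view.

```bash
python3 - <<'E'
from h import *
go(.44,.243,.25,-7.2)
E
python3 -m pendant '[[[-0.37,0.087,-0.15],[0,0,0]],[[-0.37,0.087,-0.15],[0,0,0]],[[-0.37,0.087,-0.15],[0,0,0]],[[0,0,0],[0,0,0]],[[0,0,0],[0,0,0]]]' 0.3 20
python3 - <<'E'
from h import *
d=img("wrist","w15");print(go(.44,.243,.25,-7.2))
E
```

```text
t 32.83 pos [0.5576 0.2836 0.2039] yaw -7.21 tilt [-2.5e-03 -7.0e-04 -1.0e+00] w 0.0386
turn units [ 0.0007  0.0015 -0.0002]
shift units (after turn) [-1.116  0.55  -0.461]
time_s: 33.45
position: [0.4451, 0.2718, 0.2496]
tool_rot: [[0.992, -0.126, -0.001], [-0.126, -0.992, -0.0], [-0.001, 0.0, -1.0]]
ft_force: [-1.1, 0.6, 0.7]
grip_width: 0.0551
t 33.5 pos [0.4453 0.2717 0.2494] yaw -7.23 tilt [-1.2e-03 -5.0e-04 -1.0e+00] w 0.0553
turn units [ 0.0004  0.0007 -0.0004]
shift units (after turn) [-0.017  0.291 -0.006]
None
```

View pics/w15.png

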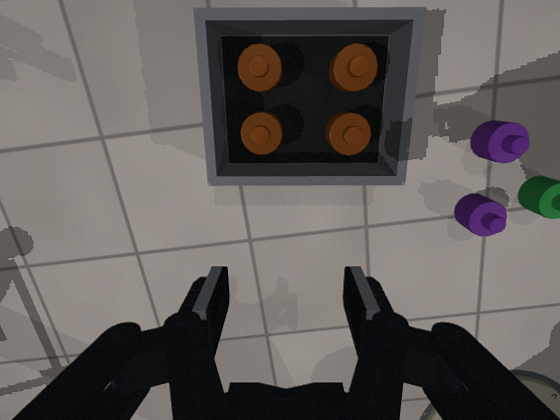

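```bash
python3 - <<'E'
from h import *
d=img("wrist")
for p,k in [((350,132),(.4884,.2027)),((260,131),(.4985,.291)),((355,66),(.547,.1942)),((259,66),(.5577,.2836))]:
    X=onz(d,p,.06)[:2];print("jar",X.round(4),"known",k,(X-k).round(4))
cv2.imwrite("pics/z15.png",cv2.resize(d["image"][0:200,180:440,::-1],None,fx=3,fy=3,interpolation=cv2.INTER_CUBIC))
P=[onz(d,p,.07) for p in [(194,8),(426,8),(404,184),(209,185)]]
print(np.mean(P,0))
for i in range(4):
    e=P[(i+1)%4]-P[i];print(P[i].round(4),np.linalg.norm(e).round(4),np.degrees(np.arctan2(e[1],e[0])).round(1))
E
```

```text
jar [0.4932 0.2052] known (0.4884, 0.2027) [0.0048 0.0025]
jar [0.5047 0.2885] known (0.4985, 0.291) [ 0.0062 -0.0025]
jar [0.5492 0.1972] known (0.547, 0.1942) [0.0022 0.003 ]
jar [0.5599 0.2809] known (0.5577, 0.2836) [ 0.0022 -0.0027]
[0.52344995 0.24201947 0.07      ]
[0.6081 0.3258 0.07  ] 0.1875 -97.3
[0.5843 0.1398 0.07  ] 0.1461 172.5
[0.4394 0.159  0.07  ] 0.1859 83.0
[0.462  0.3435 0.07  ] 0.1471 -6.9
```

View pics/z15.png

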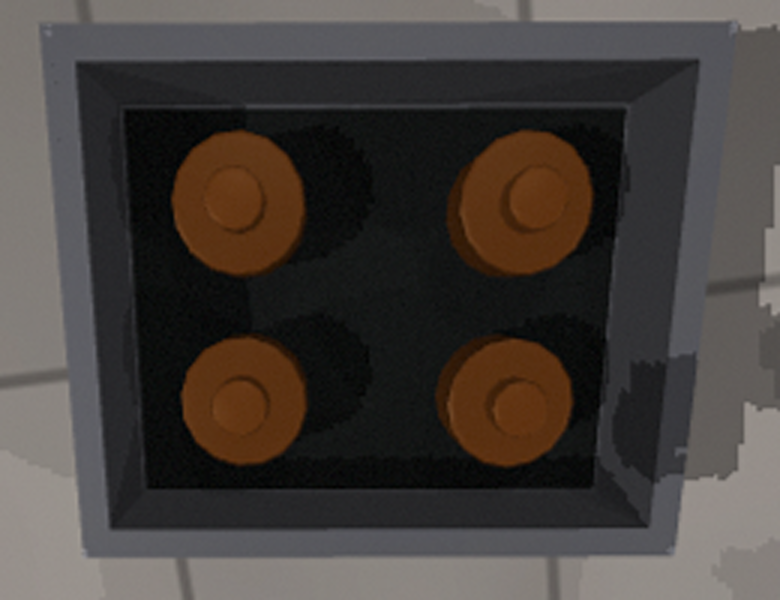

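```bash
python3 - <<'E'
from h import *
d=img("wrist")
u=lambda x,y:(x/3+180-1/3,y/3-1/3)
for p,k in [((521,405),(.4884,.2027)),((240,405),(.4985,.291)),((540,197),(.547,.1942)),((235,197),(.5577,.2836))]:
    X=onz(d,u(*p),.06)[:2];print("jar",X.round(4),"known",k,(X-k).round(4))
for L,n in(([(40,23),(737,21),(672,556),(82,556)],"outer"),([(77,62),(698,60),(649,527),(110,527)],"inner")):
    P=[onz(d,u(*p),.07) for p in L]
    print(n,np.mean(P,0))
    for i in range(4):
        e=P[(i+1)%4]-P[i];print(P[i].round(4),np.linalg.norm(e).round(4),np.degrees(np.arctan2(e[1],e[0])).round(1))
P=[onz(d,u(*p),.006) for p in [(123,108),(628,106),(598,488),(146,488)]];print("floor",np.mean(P,0))
E
```

```text
jar [0.4903 0.2022] known (0.4884, 0.2027) [ 0.0019 -0.0005]
jar [0.5015 0.2893] known (0.4985, 0.291) [ 0.003  -0.0017]
jar [0.5492 0.1931] known (0.547, 0.1942) [ 0.0022 -0.0011]
jar [0.5605 0.2816] known (0.5577, 0.2836) [ 0.0028 -0.002 ]
outer [0.52368732 0.24284947 0.07      ]
[0.6086 0.3264 0.07  ] 0.1876 -97.1
[0.5853 0.1403 0.07  ] 0.148 172.6
[0.4385 0.1593 0.07  ] 0.1876 82.7
[0.4623 0.3454 0.07  ] 0.1475 -7.4
inner [0.52372606 0.24256774 0.07      ]
[0.5983 0.3185 0.07  ] 0.169 -97.1
[0.5773 0.1507 0.07  ] 0.1294 173.1
[0.4489 0.1664 0.07  ] 0.1697 82.7
[0.4704 0.3347 0.07  ] 0.1289 -7.2
floor [0.52376715 0.24193557 0.006     ]
```

The wrist view gives the box mouth centre as about (0.5235,0.243) with yaw -7.2°. I'll view the lid from the same relative position so any camera bias cancels.

```bash
python3 -m pendant '[[[0,0,0],[0,0,-0.04]],[[0.02,0.46,0.05],[0,0,0]],[[0.02,0.46,0.05],[0,0,0]],[[0.02,0.46,0.05],[0,0,0]],[[0.02,0.46,0.05],[0,0,0]],[[0.02,0.46,0.05],[0,0,0]],[[0.02,0.46,0.05],[0,0,0]],[[0.02,0.46,0.05],[0,0,0]],[[0.02,0.46,0.05],[0,0,0]],[[0.02,0.46,0.05],[0,0,0]],[[0.02,0.46,0.05],[0,0,0]],[[0.02,0.46,0.05],[0,0,0]],[[0,0,0],[0,0,0]],[[0,0,0],[0,0,0]]]' 0.3 20
python3 - <<'E'
from h import *
d=img("wrist","w16")
go(.511,-.241,.1,-3.6)
cv2.imwrite("pics/z16.png",cv2.resize(d["image"][0:260,120:440,::-1],None,fx=2.3,fy=2.3,interpolation=cv2.INTER_CUBIC))
E
```

```text
time_s: 35.35
position: [0.4347, -0.2344, 0.1948]
tool_rot: [[0.998, -0.063, -0.001], [-0.063, -0.998, 0.001], [-0.001, -0.001, -1.0]]
ft_force: [-0.5, 0.9, 0.1]
grip_width: 0.0554
t 35.4 pos [ 0.4348 -0.234   0.1951] yaw -3.59 tilt [-5.e-04  7.e-04 -1.e+00] w 0.0557
turn units [-0.0004  0.0003  0.0002]
shift units (after turn) [0.765 0.022 0.951]
```

View pics/w16.png

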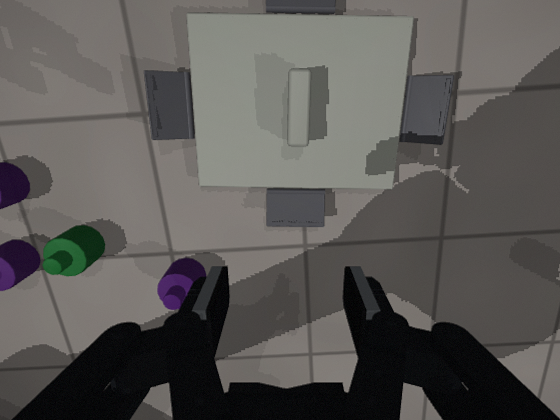

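View pics/z16.png

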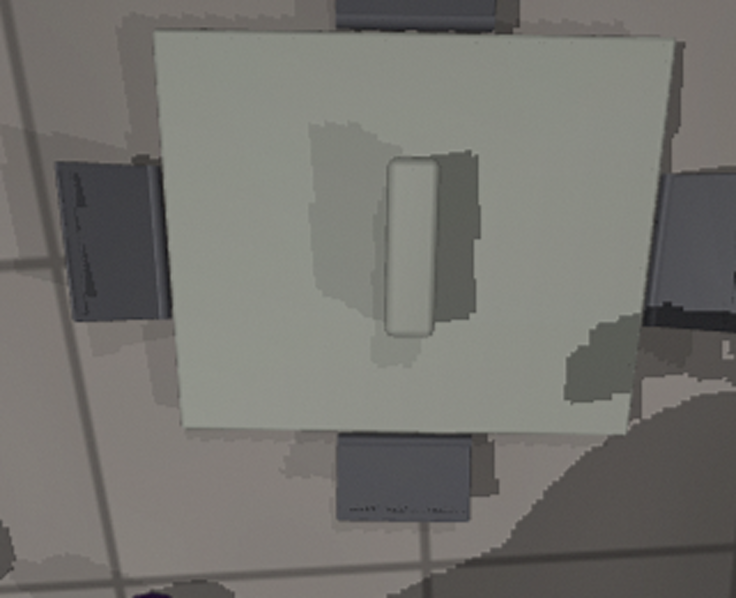

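```bash
python3 - <<'E'
from h import *
d=img("wrist")
u=lambda x,y:(x/2.3+120-.28,y/2.3-.28)
P=[onz(d,u(*p),.016) for p in [(155,31),(677,39),(627,434),(183,428)]]
print(np.mean(P,0))
for i in range(4):
    e=P[(i+1)%4]-P[i];print(P[i].round(4),np.linalg.norm(e).round(4),np.degrees(np.arctan2(e[1],e[0])).round(2))
P=[onz(d,u(*p),.044) for p in [(388,158),(438,158),(434,335),(385,335)]]
print("bar",np.mean(P,0))
for i in range(4):
    e=P[(i+1)%4]-P[i];print(P[i].round(4),np.linalg.norm(e).round(4),np.degrees(np.arctan2(e[1],e[0])).round(2))
go(.508,-.243,.1,-2.8)
E
```

```text
[ 0.5116531  -0.24953882  0.016     ]
[ 0.5906 -0.1634  0.016 ] 0.1845 -94.42
[ 0.5764 -0.3473  0.016 ] 0.1442 175.37
[ 0.4327 -0.3357  0.016 ] 0.1844 85.58
[ 0.4469 -0.1518  0.016 ] 0.1442 -4.61
bar [ 0.51204143 -0.24889217  0.044     ]
[ 0.5419 -0.2426  0.044 ] 0.0168 -93.65
[ 0.5408 -0.2594  0.044 ] 0.0588 176.33
[ 0.4821 -0.2556  0.044 ] 0.0177 86.37
[ 0.4833 -0.2379  0.044 ] 0.0588 -4.54
t 35.45 pos [ 0.4348 -0.2338  0.1953] yaw -3.55 tilt [-2.e-04  4.e-04 -1.e+00] w 0.0553
turn units [-0.0003  0.0001 -0.0084]
shift units (after turn) [0.735 0.056 0.953]
```

The lid centre measures about (0.5117,-0.249) with yaw -4.5°, and the bar about (0.512,-0.249). The measured sizes match the given ones. I'll approach the bar and check.

```bash
python3 -m pendant '[[[0,0,0],[0,0,0.0106]],[[0.259,0.025,0],[0,0,0]],[[0.259,0.025,0],[0,0,0]],[[0.259,0.025,0],[0,0,0]],[[0,0,0.35],[0,0,0]],[[0,0,0.35],[0,0,0]],[[0,0,0],[0,0,0]],[[0,0,0],[0,0,0]]]' 0.4 60
python3 - <<'E'
from h import *
d=img("wrist","w17")
go(.5117,-.247,.04,-4.5)
s=env.observe();p=s["position"]
print(proj(d,[p[0],p[1],.044]))
E
```

```text
time_s: 36.45
position: [0.5122, -0.2484, 0.1268]
tool_rot: [[0.997, -0.079, 0.002], [-0.079, -0.997, -0.001], [0.002, 0.001, -1.0]]
ft_force: [-0.7, -0.2, -0.4]
grip_width: 0.0596
t 36.5 pos [ 0.5122 -0.2485  0.1271] yaw -4.56 tilt [ 0.0023 -0.0017 -1.    ] w 0.0596
turn units [ 0.001  -0.0015 -0.0006]
shift units (after turn) [-0.007 -0.015  0.871]
[286.00515807 230.82693215]
```

View pics/w17.png

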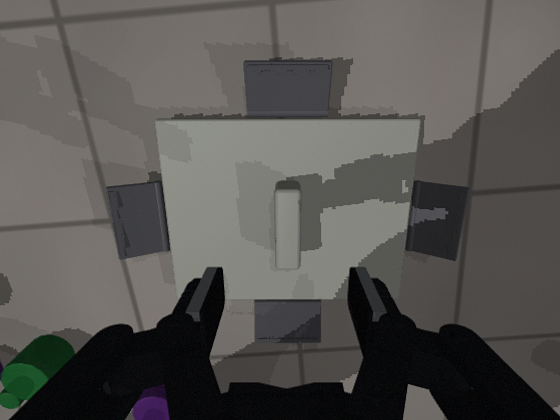

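The bar is centred between the fingers at (287,229), so I'll go down and grip it.

```bash
python3 -m pendant '[[[0,0,0.3],[0,0,0]],[[0,0,0.25],[0,0,0]],[[0,0,0.2],[0,0,0]],[[0,0,0.11],[0,0,0]],[[0,0,0],[0,0,0]],[[0,0,0],[0,0,0]]]' 0 60
python3 -m pendant '[[[0,0,0],[0,0,0]],[[0,0,0],[0,0,0]],[[0,0,0],[0,0,0]],[[0,0,0],[0,0,0]],[[0,0,0],[0,0,0]],[[0,0,0],[0,0,0]]]' -1 60
python3 - <<'E'
from h import *
d=img("wrist","w18")
E
```

```text
time_s: 37.25
position: [0.5121, -0.2486, 0.0404]
tool_rot: [[0.997, -0.08, 0.002], [-0.08, -0.997, -0.001], [0.002, 0.001, -1.0]]
ft_force: [-0.0, 0.1, 0.5]
grip_width: 0.043
time_s: 38.0
position: [0.5119, -0.2486, 0.0402]
tool_rot: [[0.997, -0.08, 0.001], [-0.079, -0.997, -0.001], [0.001, 0.001, -1.0]]
ft_force: [0.1, 0.1, 6.2]
grip_width: 0.017
```

View pics/w18.png

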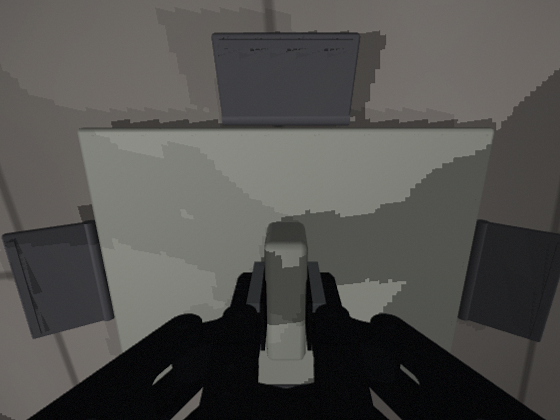

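The lid is gripped, so I'll lift it slowly and carry it over.

```bash
python3 -m pendant '[[[0,0,-0.1],[0,0,0]],[[0,0,-0.2],[0,0,0]],[[0,0,-0.3],[0,0,0]],[[0,0,-0.3],[0,0,0]],[[0,0,-0.3],[0,0,0]],[[0,0,-0.3],[0,0,0]],[[0,0,-0.1],[0,0,0.0294]],[[0,0,0],[0,0,0]],[[0,0,0],[0,0,0]]]' -1 60
python3 - <<'E'
from h import *
go(.5239,.244,.2,-7.2)
d=img("wrist","w19");a=img("side","s19")
E
```

```text
time_s: 39.17
position: [0.5112, -0.248, 0.1986]
tool_rot: [[0.992, -0.125, -0.001], [-0.125, -0.992, 0.001], [-0.002, -0.001, -1.0]]
ft_force: [0.1, 0.5, -3.0]
grip_width: 0.0165
t 39.17 pos [ 0.5112 -0.248   0.1986] yaw -7.16 tilt [-0.0014  0.0011 -1.    ] w 0.0165
turn units [-0.0006  0.001   0.0004]
shift units (after turn) [-0.49  -4.897 -0.014]
```

View pics/w19.png

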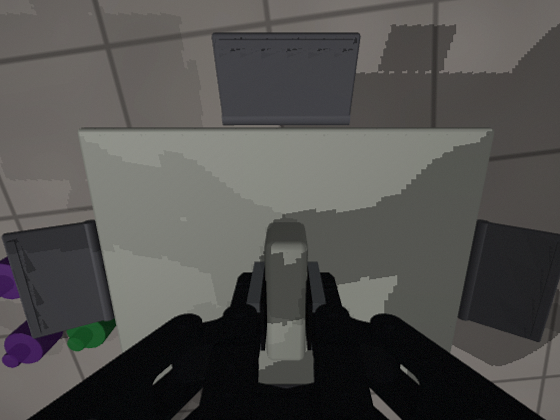

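View pics/s19.png

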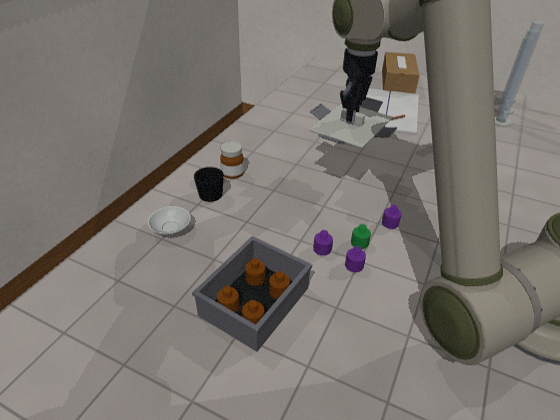

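The lid is held level, and all four jars are visible in the box. Next I'll carry the lid over the box.

```bash
python3 -m pendant '[[[-0.015,-0.15,0],[0,0,0]],[[-0.035,-0.35,0],[0,0,0]],[[-0.035,-0.35,0],[0,0,0]],[[-0.035,-0.35,0],[0,0,0]],[[-0.035,-0.35,0],[0,0,0]],[[-0.035,-0.35,0],[0,0,0]],[[-0.035,-0.35,0],[0,0,0]],[[-0.035,-0.35,0],[0,0,0]],[[-0.035,-0.35,0],[0,0,0]],[[-0.035,-0.35,0],[0,0,0]],[[-0.035,-0.35,0],[0,0,0]],[[-0.035,-0.35,0],[0,0,0]],[[-0.035,-0.35,0],[0,0,0]],[[-0.035,-0.35,0],[0,0,0]],[[-0.015,-0.197,0],[0,0,0]],[[0,0,0],[0,0,0]],[[0,0,0],[0,0,0]]]' -1 60
python3 - <<'E'
from h import *
go(.5239,.244,.125,-7.2)
E
```

```text
time_s: 41.4
position: [0.5248, 0.2429, 0.1992]
tool_rot: [[0.992, -0.126, -0.0], [-0.126, -0.992, -0.0], [-0.0, 0.001, -1.0]]
ft_force: [0.4, 0.6, -3.7]
grip_width: 0.0171
t 41.4 pos [0.5248 0.2429 0.1992] yaw -7.24 tilt [-4.e-04 -5.e-04 -1.e+00] w 0.0171
turn units [ 0.0003  0.0002 -0.0004]
shift units (after turn) [-0.011 -0.009  0.742]
```

```bash
python3 -m pendant '[[[-0.01,-0.01,0.2],[0,0,0]],[[0,0,0.25],[0,0,0]],[[0,0,0.2],[0,0,0]],[[0,0,0.13],[0,0,0]],[[0,0,0],[0,0,0]],[[0,0,0],[0,0,0]]]' -1 60
python3 - <<'E'
from h import *
go(.5239,.244,.1,-7.2)
a=img("side");b=img("scene")
A=cv2.resize(a["image"][200:350,170:340,::-1],None,fx=3,fy=3,interpolation=cv2.INTER_CUBIC)[:,:390*2]
B=cv2.resize(b["image"][190:320,290:460,::-1],None,fx=3,fy=3,interpolation=cv2.INTER_CUBIC)
cv2.imwrite("pics/z20a.png",A);cv2.imwrite("pics/z20b.png",B)
E
```

```text
time_s: 42.15
position: [0.5245, 0.2446, 0.1222]
tool_rot: [[0.992, -0.126, 0.001], [-0.126, -0.992, 0.0], [0.001, -0.001, -1.0]]
ft_force: [-0.1, -0.2, -2.7]
grip_width: 0.0167
t 42.15 pos [0.5245 0.2446 0.1222] yaw -7.23 tilt [ 1.4e-03  3.0e-04 -1.0e+00] w 0.0167
turn units [-0.0003 -0.0009 -0.0003]
shift units (after turn) [-0.006  0.007  0.222]
```

View pics/z20a.png

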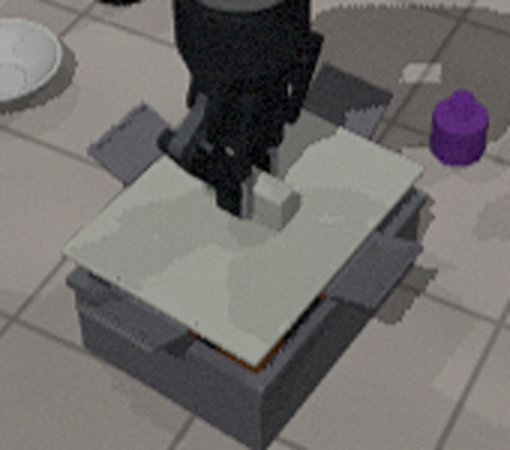

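View pics/z20b.png

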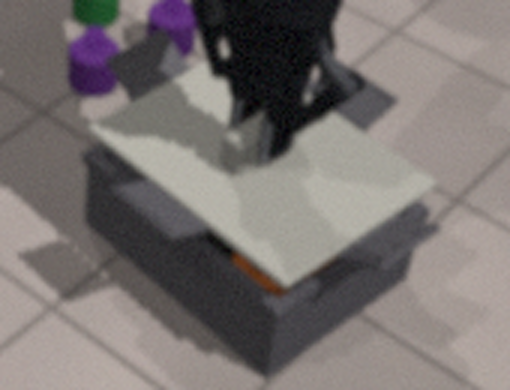

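```bash
python3 - <<'E'
from h import *
a=img("side");b=img("scene")
for n,d,o,L in(("side",a,(170,200),[(65,250),(258,365),(422,175)]),("scene",b,(290,190),[(92,127),(290,285),(433,182)])):
    P=[onz(d,(p[0]/3+o[0],p[1]/3+o[1]),.098) for p in L]
    print(n,"diag mid",((P[0]+P[2])/2).round(4),[np.linalg.norm(P[i+1]-P[i]).round(4) for i in(0,1)],[np.degrees(np.arctan2(*(P[i+1]-P[i])[1::-1])).round(1) for i in(0,1)])
E
```

```text
side diag mid [0.5189 0.2494 0.098 ] [np.float64(0.1438), np.float64(0.1773)] [np.float64(172.2), np.float64(-97.4)]
scene diag mid [0.5265 0.248  0.098 ] [np.float64(0.183), np.float64(0.14)] [np.float64(82.9), np.float64(174.2)]
```

Both cameras put the lid at the box's x. In y it reads about 3 mm too far, so I'll shift it -2 mm and lower while watching the force.

```bash
python3 -m pendant '[[[-0.005,0.02,0.03],[0,0,0]],[[0,0,0.04],[0,0,0]],[[0,0,0.03],[0,0,0]],[[0,0,0.02],[0,0,0]],[[0,0,0],[0,0,0]],[[0,0,0],[0,0,0]]]' -1 60
python3 - <<'E'
from h import *
go(.5239,.2426,.1,-7.2)
E
```

```text
time_s: 43.1
position: [0.5234, 0.2428, 0.1094]
tool_rot: [[0.992, -0.126, 0.0], [-0.126, -0.992, 0.0], [0.0, -0.0, -1.0]]
ft_force: [0.7, 0.6, -4.1]
grip_width: 0.0169
t 43.1 pos [0.5234 0.2428 0.1094] yaw -7.21 tilt [ 2.e-04  1.e-04 -1.e+00] w 0.0169
turn units [-0.     -0.0001 -0.0001]
shift units (after turn) [0.006 0.002 0.094]
```

```bash
python3 -m pendant '[[[0,0,0.02],[0,0,0]],[[0,0,0.02],[0,0,0]],[[0,0,0.015],[0,0,0]],[[0,0,0],[0,0,0]]]' -1 60
python3 -m pendant '[[[0,0,0.015],[0,0,0]],[[0,0,0.015],[0,0,0]],[[0,0,0.01],[0,0,0]],[[0,0,0],[0,0,0]],[[0,0,0],[0,0,0]]]' -1 60
```

```text
time_s: 43.6
position: [0.5233, 0.2428, 0.1037]
tool_rot: [[0.992, -0.126, -0.0], [-0.126, -0.992, -0.0], [-0.0, 0.0, -1.0]]
ft_force: [0.6, -0.3, -2.7]
grip_width: 0.0167
time_s: 44.22
position: [0.5233, 0.2428, 0.1002]
tool_rot: [[0.992, -0.125, 0.0], [-0.125, -0.992, -0.0], [0.0, -0.0, -1.0]]
ft_force: [-1.7, -0.6, 1.7]
grip_width: 0.0169
```

The force reads contact at exactly the home height of 0.100. I'll release, lift and check.

```bash
python3 -m pendant '[[[0,0,0.005],[0,0,0]],[[0,0,0],[0,0,0]]]' -1 60
python3 -m pendant '[[[0,0,0],[0,0,0]],[[0,0,0],[0,0,0]],[[0,0,0],[0,0,0]],[[0,0,0],[0,0,0]],[[0,0,-0.2],[0,0,0]],[[0,0,-0.3],[0,0,0]],[[0,0,-0.4],[0,0,0]],[[0,0,-0.4],[0,0,0]],[[0,0,-0.2],[0,0,0]],[[0,0,0],[0,0,0]]]' 0 60
python3 - <<'E'
from h import *
go(.44,.243,.25,-7.2)
img("wrist","w21");a=img("side");b=img("scene")
A=cv2.resize(a["image"][200:350,170:340,::-1],None,fx=3,fy=3,interpolation=cv2.INTER_CUBIC)
B=cv2.resize(b["image"][190:320,290:460,::-1],None,fx=3,fy=3,interpolation=cv2.INTER_CUBIC)
cv2.imwrite("pics/z21a.png",A);cv2.imwrite("pics/z21b.png",B)
E
```

```text
time_s: 44.48
position: [0.5233, 0.2428, 0.1002]
tool_rot: [[0.992, -0.125, 0.001], [-0.125, -0.992, 0.0], [0.001, -0.0, -1.0]]
ft_force: [-4.5, -1.5, 7.7]
grip_width: 0.0167
time_s: 45.72
position: [0.5237, 0.2429, 0.2505]
tool_rot: [[0.992, -0.125, 0.003], [-0.125, -0.992, 0.001], [0.003, -0.001, -1.0]]
ft_force: [0.3, 0.0, -0.6]
grip_width: 0.0428
t 45.73 pos [0.5237 0.2429 0.2505] yaw -7.21 tilt [ 2.9e-03  7.0e-04 -1.0e+00] w 0.0428
turn units [-0.0007 -0.0018 -0.0001]
shift units (after turn) [-0.83   0.104  0.005]
```

View pics/z21a.png

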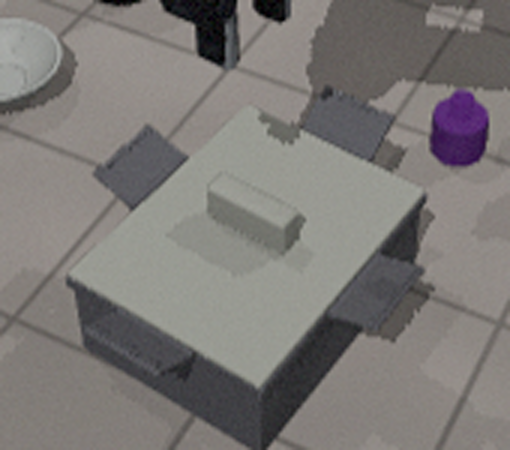

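View pics/z21b.png

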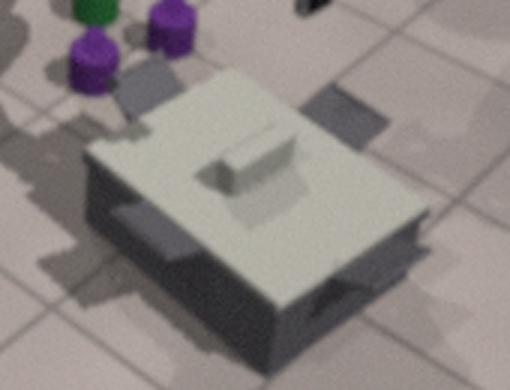

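View pics/w21.png

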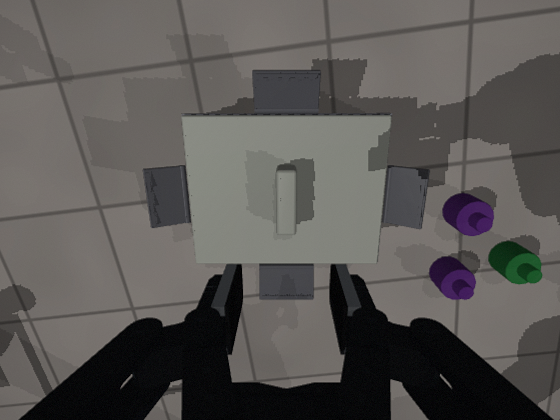

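The lid sits flat on the rim with its four flaps level (z21a, z21b). In the wrist view the plate spans (183–390, 115–263). Next I'll shut the gripper and fold the -x flap (image bottom).

```bash
python3 -m pendant '[[[-0.38,0,0],[0,0,0]],[[-0.38,0,0],[0,0,0]],[[-0.38,0,0],[0,0,0]],[[0,0,0.3],[0,0,0]],[[0,0,0.3],[0,0,0]],[[0,0,0.3],[0,0,0]],[[0,0,0.3],[0,0,0]],[[0,0,0.15],[0,0,0]],[[0,0,0],[0,0,0]],[[0,0,0],[0,0,0]]]' -1 60
cat >> h.py <<'E'
C=np.array([.5233,.2428]);YA=np.radians(-7.2)
EX=np.array([np.cos(YA),np.sin(YA)]);EY=np.array([-np.sin(YA),np.cos(YA)])
def st():
    s=env.observe();p=np.array(s["position"]);r=p[:2]-C
    print("t",round(s["time_s"],2),"box-frame",(r@EX).round(4),(r@EY).round(4),"z",p[2].round(4),"F",s["ft_force"].round(1))
E
python3 - <<'E'
from h import *
st();img("side","s22");img("wrist","w22")
E
```

```text
time_s: 47.12
position: [0.4103, 0.2572, 0.1145]
tool_rot: [[0.992, -0.125, 0.0], [-0.125, -0.992, 0.0], [0.0, -0.0, -1.0]]
ft_force: [-1.0, -0.3, 0.4]
grip_width: -0.0003
t 47.12 box-frame -0.1139 0.0001 z 0.1145 F [-1.  -0.3  0.4]
```

View pics/s22.png

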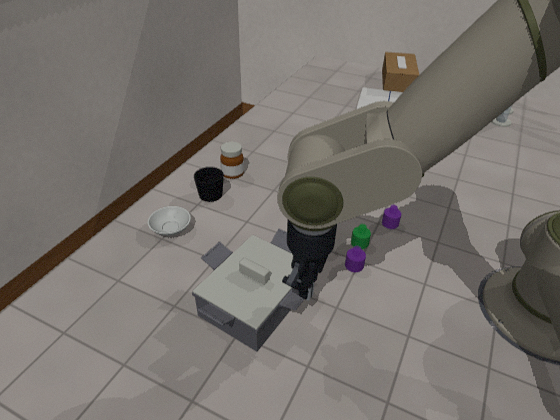

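View pics/w22.png

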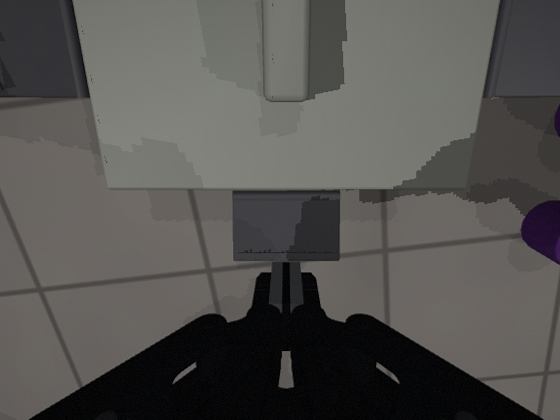

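The closed fingertips are centred at (286,262) over the flap's outer edge. I'll fold along the arc.

```bash
python3 -m pendant '[[[0,0,0.1],[0,0,0]],[[0,0,0.1],[0,0,0]],[[0,0,0],[0,0,0]],[[0.005,0,0.045],[0,0,0]],[[0.005,0,0.045],[0,0,0]],[[0.02,0,0.041],[0,0,0]],[[0.02,0,0.041],[0,0,0]],[[0,0,0],[0,0,0]]]' -1 60
python3 - <<'E'
from h import *
st();d=img("wrist","w23")
E
```

```text
time_s: 48.22
position: [0.4153, 0.2564, 0.0768]
tool_rot: [[0.992, -0.126, -0.0], [-0.126, -0.992, -0.0], [-0.0, 0.0, -1.0]]
ft_force: [-0.1, 0.3, -0.6]
grip_width: 0.0003
t 48.23 box-frame -0.1088 -0.0 z 0.0768 F [-0.1  0.3 -0.6]
```

View pics/w23.png

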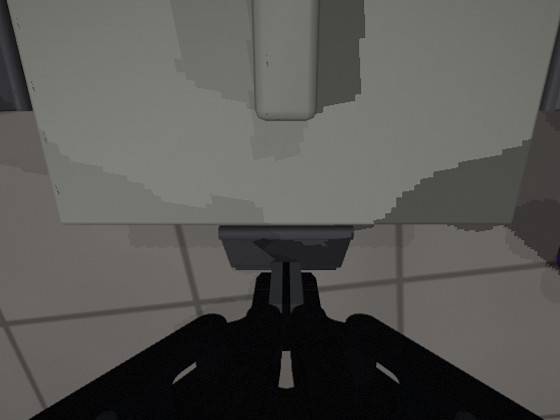

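The flap is rotating down, so I'll continue along the arc.

```bash
python3 -m pendant '[[[0.0325,0,0.032],[0,0,0]],[[0.0325,0,0.032],[0,0,0]],[[0.03,0,0.015],[0,0,0]],[[0.03,0,0.015],[0,0,0]],[[0.033,0,0.007],[0,0,0]],[[0.033,0,0.007],[0,0,0]],[[0,0,0],[0,0,0]],[[0,0,0],[0,0,0]]]' -1 60
python3 - <<'E'
from h import *
st();d=img("wrist","w24")
E
```

```text
time_s: 49.28
position: [0.4344, 0.2541, 0.0664]
tool_rot: [[0.992, -0.126, 0.001], [-0.126, -0.992, 0.0], [0.001, -0.0, -1.0]]
ft_force: [1.0, -0.5, 0.0]
grip_width: 0.0
t 49.27 box-frame -0.0896 0.0001 z 0.0664 F [ 1.  -0.5  0. ]
```

View pics/w24.png

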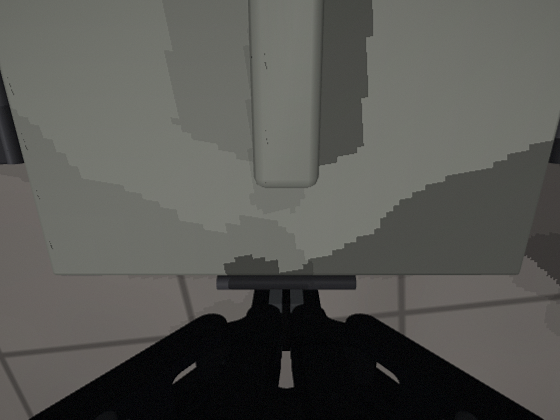

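The flap is nearly flush. I'll push in until I feel resistance.

```bash
python3 -m pendant '[[[0.02,0,0.01],[0,0,0]],[[0.015,0,0],[0,0,0]],[[0,0,0],[0,0,0]],[[0,0,0],[0,0,0]]]' -1 60
python3 - <<'E'
from h import *
st()
E
```

```text
time_s: 49.82
position: [0.4367, 0.2537, 0.0652]
tool_rot: [[0.992, -0.125, -0.002], [-0.125, -0.992, -0.0], [-0.002, 0.0, -1.0]]
ft_force: [-5.8, 1.7, 3.6]
grip_width: 0.0002
t 49.83 box-frame -0.0873 -0.0 z 0.0652 F [-5.8  1.7  3.6]
```

There is 6 N against the wall, so that flap is flush. I'll retreat, cross over, and hover above the +x flap.

```bash
python3 -m pendant '[[[-0.15,0,0],[0,0,0]],[[-0.15,0,0],[0,0,0]],[[0,0,-0.3],[0,0,0]],[[0,0,-0.3],[0,0,0]],[[0,0,-0.3],[0,0,0]],[[0,0,0],[0,0,0]],[[0.4,0,0],[0,0,0]],[[0.4,0,0],[0,0,0]],[[0.4,0,0],[0,0,0]],[[0.4,0,0],[0,0,0]],[[0.4,0,0],[0,0,0]],[[0.3,0,0],[0,0,0]],[[0,0,0],[0,0,0]],[[0,0,0],[0,0,0]]]' -1 60
python3 - <<'E'
from h import *
st();a=img("side")
cv2.imwrite("pics/s25.png",cv2.resize(a["image"][190:360,170:360,::-1],None,fx=3,fy=3,interpolation=cv2.INTER_CUBIC))
E
```

```text
time_s: 51.58
position: [0.6349, 0.2288, 0.1543]
tool_rot: [[0.992, -0.125, -0.002], [-0.125, -0.992, -0.0], [-0.002, 0.001, -1.0]]
ft_force: [0.7, -0.5, 0.1]
grip_width: -0.0004
t 51.58 box-frame 0.1125 0.0001 z 0.1543 F [ 0.7 -0.5  0.1]
```

View pics/s25.png

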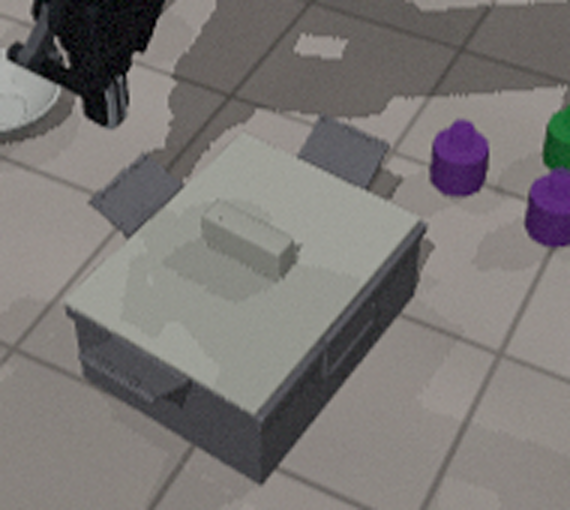

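The -x flap is flush against the wall in the side view, at (350,335). Now the +x flap.

```bash
python3 -m pendant '[[[-0.02,0,0.2],[0,0,0]],[[0,0,0.2],[0,0,0]],[[0,0,0.1],[0,0,0]],[[0,0,0.1],[0,0,0]],[[0,0,0],[0,0,0]],[[-0.005,0,0.045],[0,0,0]],[[-0.005,0,0.045],[0,0,0]],[[-0.02,0,0.041],[0,0,0]],[[-0.02,0,0.041],[0,0,0]],[[0,0,0],[0,0,0]]]' -1 60
python3 - <<'E'
from h import *
st();a=img("scene")
cv2.imwrite("pics/s26.png",cv2.resize(a["image"][180:330,280:460,::-1],None,fx=3,fy=3,interpolation=cv2.INTER_CUBIC))
E
```

```text
time_s: 52.88
position: [0.6286, 0.2295, 0.0777]
tool_rot: [[0.992, -0.125, -0.001], [-0.125, -0.992, -0.0], [-0.001, 0.0, -1.0]]
ft_force: [-0.4, 0.2, 1.0]
grip_width: -0.0003
t 52.88 box-frame 0.1061 -0.0 z 0.0777 F [-0.4  0.2  1. ]
```

View pics/s26.png

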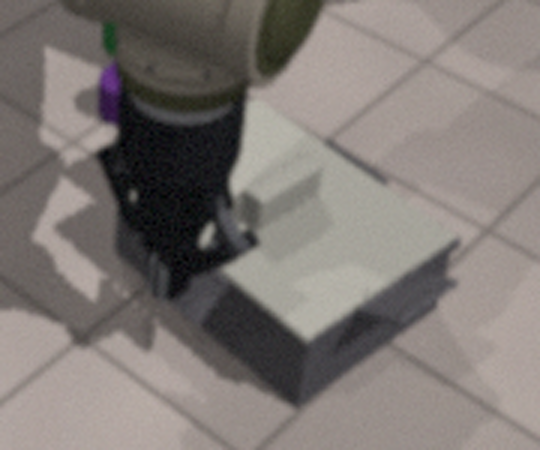

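The +x flap is part way down. I'll continue.

```bash
python3 -m pendant '[[[-0.0325,0,0.035],[0,0,0]],[[-0.0325,0,0.035],[0,0,0]],[[-0.03,0,0.018],[0,0,0]],[[-0.03,0,0.015],[0,0,0]],[[-0.025,0,0.01],[0,0,0]],[[-0.02,0,0.01],[0,0,0]],[[0,0,0],[0,0,0]],[[0,0,0],[0,0,0]]]' -1 60
python3 - <<'E'
from h import *
st()
E
```

```text
time_s: 53.92
position: [0.6123, 0.2316, 0.0658]
tool_rot: [[0.992, -0.126, 0.0], [-0.126, -0.992, 0.0], [0.0, -0.0, -1.0]]
ft_force: [2.3, -0.1, 1.5]
grip_width: -0.0001
t 53.92 box-frame 0.0897 0.0 z 0.0658 F [ 2.3 -0.1  1.5]
```

```bash
python3 -m pendant '[[[-0.015,0,0],[0,0,0]],[[-0.015,0,0],[0,0,0]],[[0,0,0],[0,0,0]],[[0,0,0],[0,0,0]]]' -1 60
python3 - <<'E'
from h import *
st()
E
```

```text
time_s: 54.42
position: [0.609, 0.232, 0.0657]
tool_rot: [[0.992, -0.125, -0.001], [-0.125, -0.992, -0.0], [-0.001, 0.0, -1.0]]
ft_force: [1.7, -0.3, 1.8]
grip_width: -0.0005
t 54.42 box-frame 0.0864 0.0 z 0.0657 F [ 1.7 -0.3  1.8]
```

```bash
python3 -m pendant '[[[-0.01,0,0],[0,0,0]],[[-0.01,0,0],[0,0,0]],[[0,0,0],[0,0,0]],[[0,0,0],[0,0,0]]]' -1 60
python3 - <<'E'
from h import *
st();d=img("wrist","w27")
E
```

```text
time_s: 54.92
position: [0.6082, 0.2321, 0.0658]
tool_rot: [[0.992, -0.126, 0.003], [-0.126, -0.992, 0.0], [0.003, -0.001, -1.0]]
ft_force: [8.1, -0.5, -1.2]
grip_width: -0.0004
t 54.92 box-frame 0.0856 0.0001 z 0.0658 F [ 8.1 -0.5 -1.2]
```

View pics/w27.png

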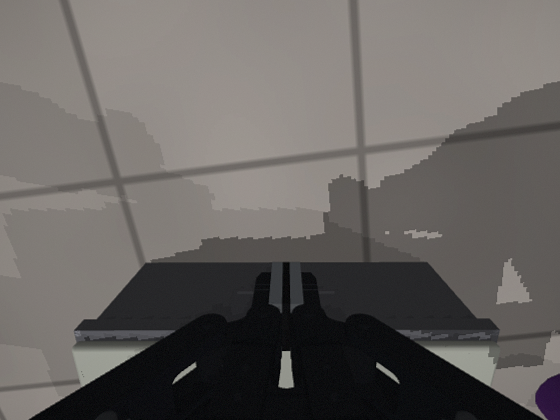

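8 N against the wall, so that flap is flush too. I'll retreat, turn 90° above the lid, and go to the +y flap.

```bash
python3 -m pendant '[[[0.15,0,0],[0,0,0]],[[0.15,0,0],[0,0,0]],[[0,0,-0.3],[0,0,0]],[[0,0,-0.3],[0,0,0]],[[0,0,-0.4],[0,0,0]],[[0,0,0],[0,0,0]],[[-0.39,0,0],[0,0,0]],[[-0.39,0,0],[0,0,0]],[[-0.385,0,0],[0,0,0]],[[0,0,0],[0,0,-0.1]],[[0,0,0],[0,0,-0.1]],[[0,0,0],[0,0,-0.1]],[[0,0,0],[0,0,-0.1]],[[0,0,0],[0,0,-0.1]],[[0,0,0],[0,0,-0.1]],[[0,0,0],[0,0,-0.1]],[[0,0,0],[0,0,-0.1]],[[0,0,0],[0,0,-0.1]],[[0,0,0],[0,0,-0.1]]]' -1 60
python3 -m pendant '[[[0.435,0,0],[0,0,0]],[[0.435,0,0],[0,0,0]],[[0.435,0,0],[0,0,0]],[[0,0,0],[0,0,0]],[[0,0,0],[0,0,0]]]' -1 60
python3 - <<'E'
from h import *
st();go(*(C+.1305*EY-.001*EX),.155,82.8);a=img("side");b=img("scene")
cv2.imwrite("pics/s28.png",cv2.resize(a["image"][190:360,170:360,::-1],None,fx=3,fy=3,interpolation=cv2.INTER_CUBIC))
cv2.imwrite("pics/c28.png",cv2.resize(b["image"][180:330,280:460,::-1],None,fx=3,fy=3,interpolation=cv2.INTER_CUBIC))
E
```

```text
time_s: 57.35
position: [0.5205, 0.243, 0.1645]
tool_rot: [[0.12, 0.993, -0.003], [0.993, -0.12, -0.001], [-0.001, -0.003, -1.0]]
ft_force: [-0.9, -1.1, -0.1]
grip_width: 0.0
time_s: 57.98
position: [0.5372, 0.372, 0.1647]
tool_rot: [[0.125, 0.992, -0.002], [0.992, -0.125, -0.001], [-0.001, -0.002, -1.0]]
ft_force: [0.6, -0.1, 0.5]
grip_width: -0.0001
t 57.98 box-frame -0.0024 0.1299 z 0.1647 F [ 0.6 -0.1  0.5]
t 57.98 pos [0.5372 0.372  0.1647] yaw 82.8 tilt [-0.0023 -0.0012 -1.    ] w -0.0001
turn units [-0.0014  0.0009 -0.    ]
shift units (after turn) [0.006 0.014 0.097]
```

View pics/s28.png

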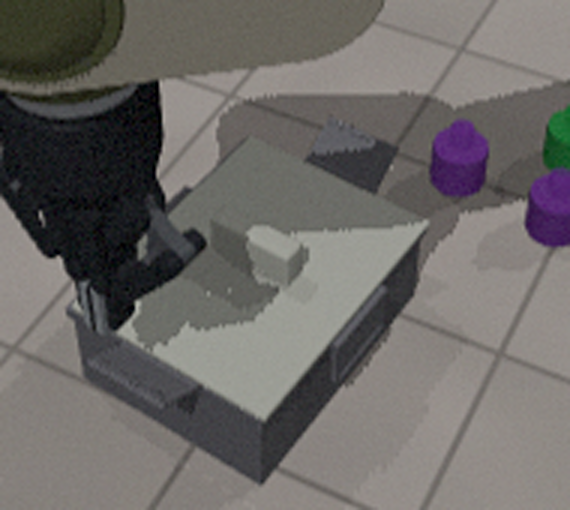

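View pics/c28.png

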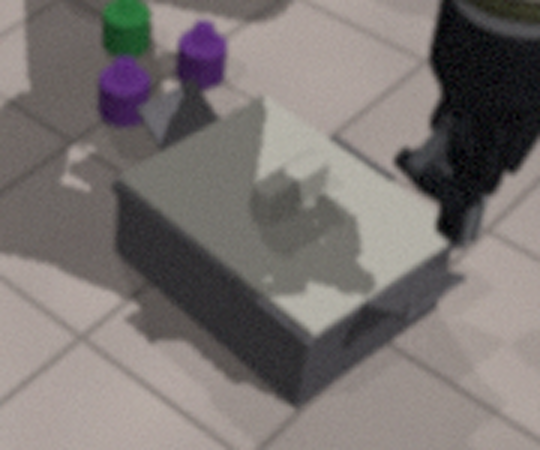

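The gripper is above the +y flap with the ±x flaps down. Now to fold +y.

```bash
python3 -m pendant '[[[0,0.01,0.25],[0,0,0]],[[0,0,0.2],[0,0,0]],[[0,0,0.13],[0,0,0]],[[0,0,0.12],[0,0,0]],[[0,0,0],[0,0,0]],[[-0.005,0,0.045],[0,0,0]],[[-0.005,0,0.045],[0,0,0]],[[-0.02,0,0.041],[0,0,0]],[[-0.02,0,0.041],[0,0,0]],[[-0.0325,0,0.033],[0,0,0]],[[-0.0325,0,0.033],[0,0,0]],[[-0.03,0,0.016],[0,0,0]],[[-0.03,0,0.015],[0,0,0]],[[-0.03,0,0.01],[0,0,0]],[[-0.02,0,0.005],[0,0,0]],[[0,0,0],[0,0,0]],[[0,0,0],[0,0,0]]]' -1 60
python3 - <<'E'
from h import *
st()
E
```

```text
time_s: 60.2
position: [0.536, 0.35, 0.0674]
tool_rot: [[0.125, 0.992, 0.0], [0.992, -0.125, -0.0], [-0.0, 0.0, -1.0]]
ft_force: [0.2, 1.9, 0.5]
grip_width: 0.0001
t 60.2 box-frame -0.0008 0.108 z 0.0674 F [0.2 1.9 0.5]
```

```bash
python3 -m pendant '[[[-0.02,0,0.01],[0,0,0]],[[-0.015,0,0],[0,0,0]],[[0,0,0],[0,0,0]],[[0,0,0],[0,0,0]]]' -1 60
python3 - <<'E'
from h import *
st();b=img("scene")
cv2.imwrite("pics/c29.png",cv2.resize(b["image"][180:330,280:460,::-1],None,fx=3,fy=3,interpolation=cv2.INTER_CUBIC))
E
```

```text
time_s: 60.7
position: [0.5357, 0.3481, 0.0666]
tool_rot: [[0.125, 0.992, 0.001], [0.992, -0.125, 0.003], [0.003, 0.001, -1.0]]
ft_force: [2.2, 9.9, -0.0]
grip_width: -0.0003
t 60.7 box-frame -0.0009 0.106 z 0.0666 F [ 2.2  9.9 -0. ]
```

View pics/c29.png

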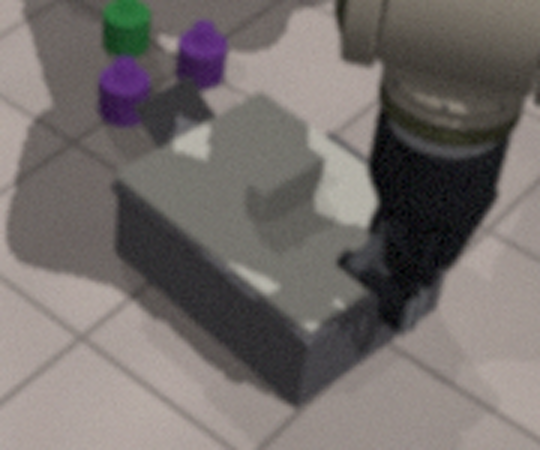

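10 N against the wall, so the +y flap is flush. Now across to the -y flap.

```bash
python3 -m pendant '[[[0.15,0,0],[0,0,0]],[[0.15,0,0],[0,0,0]],[[0,0,-0.3],[0,0,0]],[[0,0,-0.3],[0,0,0]],[[0,0,-0.35],[0,0,0]],[[0,0,0],[0,0,0]],[[-0.44,0,0],[0,0,0]],[[-0.44,0,0],[0,0,0]],[[-0.44,0,0],[0,0,0]],[[-0.44,0,0],[0,0,0]],[[-0.44,0,0],[0,0,0]],[[-0.44,0,0],[0,0,0]],[[0,0,0],[0,0,0]],[[0,0,0],[0,0,0]]]' -1 60
python3 - <<'E'
from h import *
st();go(*(C-.1285*EY-.001*EX),.094,82.8);a=img("side")
cv2.imwrite("pics/s30.png",cv2.resize(a["image"][190:360,170:360,::-1],None,fx=3,fy=3,interpolation=cv2.INTER_CUBIC))
img("wrist","w30")
E
```

```text
time_s: 62.5
position: [0.5061, 0.1149, 0.1608]
tool_rot: [[0.126, 0.992, -0.001], [0.992, -0.126, 0.0], [-0.0, -0.001, -1.0]]
ft_force: [0.4, 0.3, -0.1]
grip_width: -0.0003
t 62.5 box-frame -0.001 -0.129 z 0.1608 F [ 0.4  0.3 -0.1]
t 62.5 pos [0.5061 0.1149 0.1608] yaw 82.78 tilt [-1.2e-03  1.0e-04 -1.0e+00] w -0.0003
turn units [-0.0007  0.     -0.0002]
shift units (after turn) [0.005 0.    0.668]
```

View pics/s30.png

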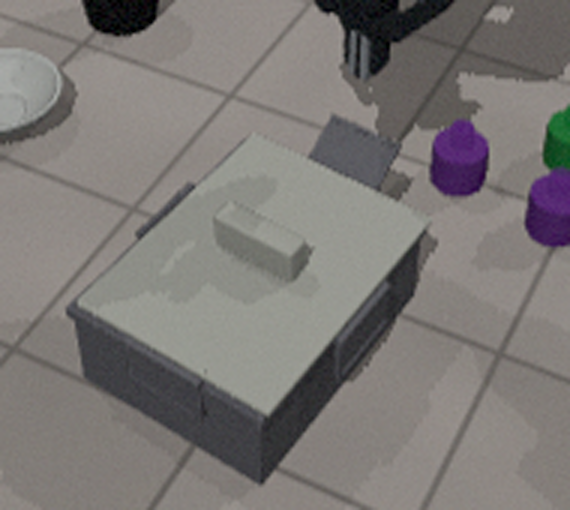

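View pics/w30.png

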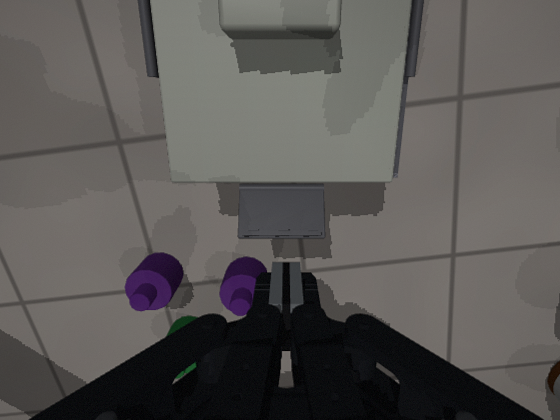

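The other three flaps are down, and the -y flap is at (282,210). Fold it the same way.

```bash
python3 -m pendant '[[[0,0,0.22],[0,0,0]],[[0,0,0.2],[0,0,0]],[[0,0,0.13],[0,0,0]],[[0,0,0.12],[0,0,0]],[[0,0,0],[0,0,0]],[[0.005,0,0.045],[0,0,0]],[[0.005,0,0.045],[0,0,0]],[[0.02,0,0.041],[0,0,0]],[[0.02,0,0.041],[0,0,0]],[[0.0325,0,0.033],[0,0,0]],[[0.0325,0,0.033],[0,0,0]],[[0.03,0,0.016],[0,0,0]],[[0.03,0,0.015],[0,0,0]],[[0.02,0,0.01],[0,0,0]],[[0.015,0,0.005],[0,0,0]],[[0,0,0],[0,0,0]],[[0,0,0],[0,0,0]]]' -1 60
python3 - <<'E'
from h import *
st()
E
```

```text
time_s: 64.72
position: [0.5088, 0.1354, 0.066]
tool_rot: [[0.126, 0.992, 0.0], [0.992, -0.126, 0.0], [0.0, 0.0, -1.0]]
ft_force: [-0.0, -1.2, -0.3]
grip_width: -0.0003
t 64.72 box-frame -0.0009 -0.1083 z 0.066 F [-0.  -1.2 -0.3]
```

```bash
python3 -m pendant '[[[0.02,0,0],[0,0,0]],[[0.015,0,0],[0,0,0]],[[0,0,0],[0,0,0]],[[0,0,0],[0,0,0]]]' -1 60
python3 - <<'E'
from h import *
st()
E
```

```text
time_s: 65.22
position: [0.509, 0.1372, 0.066]
tool_rot: [[0.125, 0.992, -0.001], [0.992, -0.125, -0.003], [-0.003, -0.001, -1.0]]
ft_force: [-1.6, -13.4, 2.4]
grip_width: -0.0
t 65.22 box-frame -0.0009 -0.1065 z 0.066 F [ -1.6 -13.4   2.4]
```

13 N against the wall, so it is flush. I'll retreat upward and inspect everything.

```bash
python3 -m pendant '[[[-0.15,0,0],[0,0,0]],[[-0.15,0,0],[0,0,0]],[[0,0,-0.3],[0,0,0]],[[0,0,-0.4],[0,0,0]],[[0,0,-0.4],[0,0,0]],[[0,0,-0.4],[0,0,0]],[[-0.3,0,-0.4],[0,0,0]],[[-0.3,0,0],[0,0,0]],[[0,0,0],[0,0,0]],[[0,0,0],[0,0,0]]]' -1 60
python3 - <<'E'
from h import *
st();a=img("side");b=img("scene")
cv2.imwrite("pics/s31.png",cv2.resize(a["image"][190:360,170:360,::-1],None,fx=4,fy=3.5,interpolation=cv2.INTER_CUBIC))
cv2.imwrite("pics/c31.png",cv2.resize(b["image"][180:330,280:460,::-1],None,fx=4,fy=4,interpolation=cv2.INTER_CUBIC))
img("wrist","w31")
E
```

```text
time_s: 66.47
position: [0.4978, 0.0496, 0.2557]
tool_rot: [[0.126, 0.992, -0.001], [0.992, -0.126, 0.001], [0.001, -0.001, -1.0]]
ft_force: [0.7, 1.1, -0.1]
grip_width: 0.0002
t 66.47 box-frame -0.0011 -0.1949 z 0.2557 F [ 0.7  1.1 -0.1]
```

View pics/s31.png

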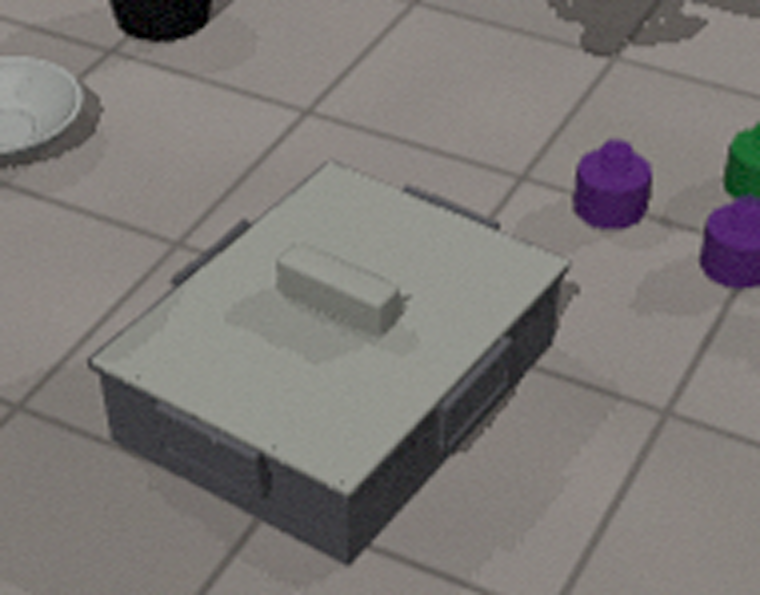

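View pics/c31.png

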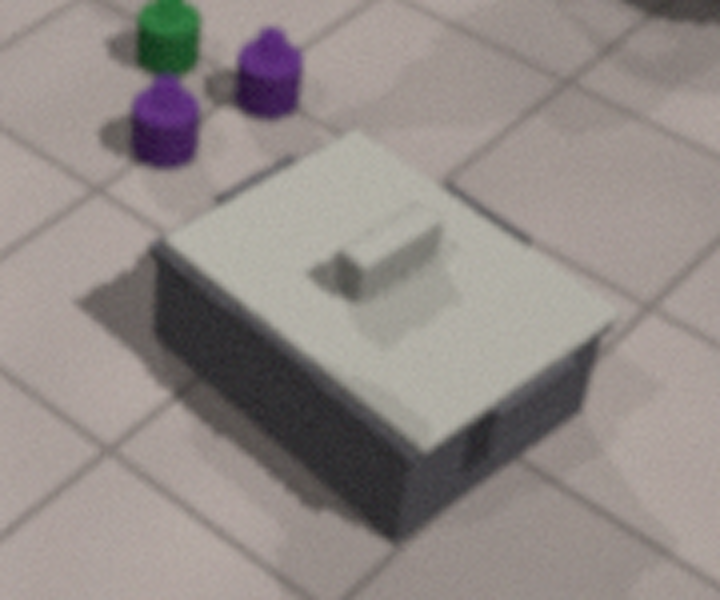

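View pics/w31.png

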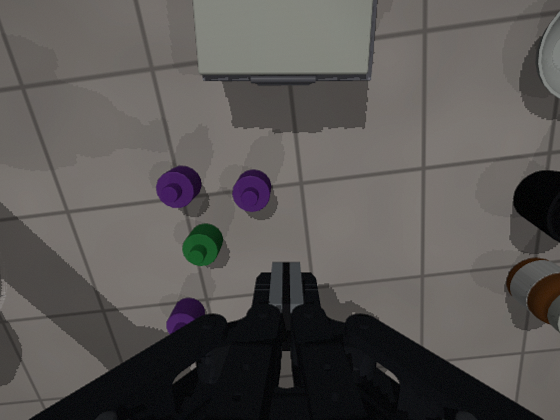

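All four flaps look down and nothing else was disturbed. The lid seems shifted slightly toward -x, so I'll measure it from directly above.

```bash
python3 -m pendant '[[[0.3,0,-0.2],[0,0,0]],[[0.4,0,-0.2],[0,0,0]],[[0.3,0,-0.2],[0,0,0]],[[0,0,0],[0,0,0]],[[0,0,0],[0,0,0]]]' -1 60
python3 - <<'E'
from h import *
st();d=img("wrist","w32")
cv2.imwrite("pics/z32.png",cv2.resize(d["image"][20:270,170:400,::-1],None,fx=2.4,fy=2.4,interpolation=cv2.INTER_CUBIC))
E
```

```text
time_s: 67.25
position: [0.5102, 0.1486, 0.3152]
tool_rot: [[0.125, 0.992, -0.002], [0.992, -0.125, -0.0], [-0.0, -0.001, -1.0]]
ft_force: [-0.5, -0.0, 0.2]
grip_width: 0.0001
t 67.25 box-frame -0.0012 -0.0951 z 0.3152 F [-0.5 -0.   0.2]
```

View pics/w32.png

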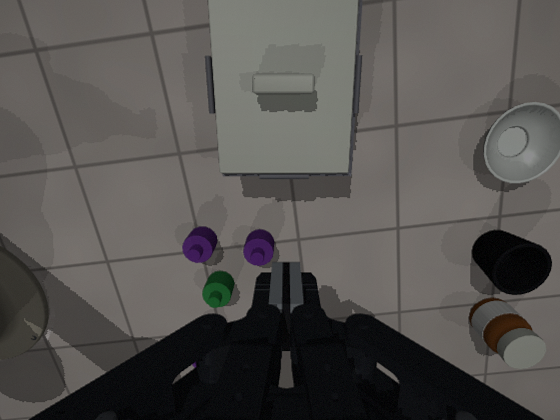

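View pics/z32.png

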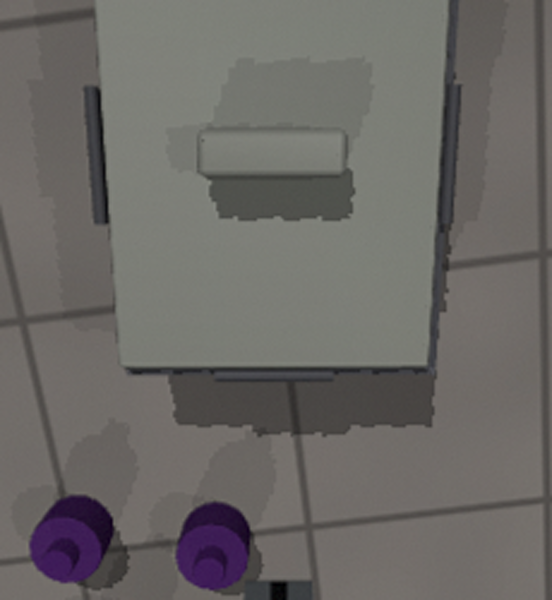

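```bash
python3 - <<'E'
from h import *
d=img("wrist")
u=lambda p:(p[0]/2.4+170-.3,p[1]/2.4+20-.3)
b=np.mean([onz(d,u(p),.104) for p in[(198,129),(346,129),(347,176),(200,176)]],0)[:2]-C
print("bar",(b@EX).round(4),(b@EY).round(4))
f=[onz(d,u(p),.076)[:2]-C for p in[(120,370),(430,367)]]
print("near corners",[((q@EX).round(4),(q@EY).round(4)) for q in f])
# rim near +x corner bottom at z .07
q=onz(d,u((435,374)),.07)[:2]-C;print("rim corner",(q@EX).round(4),(q@EY).round(4))
E
```

```text
bar -0.0026 0.0031
near corners [(np.float64(-0.0751), np.float64(-0.0908)), (np.float64(0.0707), np.float64(-0.0895))]
rim corner 0.0745 -0.0942
```

The finger contact positions on opposite sides fix the box centre at frame (-0.9,-0.3) mm and the lid play at about ±3.7 mm. The lid is therefore about 5 mm off centre at most, inside the 8 mm limit. All flaps were pushed to their stops and the robot is clear, so I'm handing in.

```bash
python3 - <<'E'
from h import *
st();print(env.close_job())
E
```

```text
t 67.35 box-frame -0.0011 -0.0956 z 0.3152 F [0.6 0.7 0.1]
the job is handed in; nothing more can be done
None
```

All four amber bottles are upright in the box, the lid is home, and all four flaps are folded down. I handed the job in at about 67 s; no verdict is reported.

- **Bottles:** I gripped each by its stopper knob at 20 N a finger, lowered it to floor contact (5–7 N at the wrist) and released it. A picture before lidding showed all four standing. They cannot be seen under the lid, so that is the last check on them.
- **Lid:** It met the rim at the expected home height with its four flaps still out.
- **Flaps:** I pressed each one inward until it stopped, at 6 to 13 N. The last pictures show all four flush, though I did not measure their angles.
- **Surroundings:** The crucible, dish, jar and green and purple look-alikes show no sign of having been disturbed.

**Checks that disagreed:** Pressing the flaps slid the lid within its play. Finger contacts put it about 5 mm off centre, the picture of the grip bar about 4 mm, both inside the 8 mm limit. One rough reading of a rim corner implied about 8 mm. I took that as pixel error, because the play is only about 4 mm each way, and left the lid where it was.

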